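# Put the tea tray away under the counter shelf

### The job

First make ready: move the two lidded jars that stand in the way of the low white shelf onto the cork mat, and load every tin from the wooden board into the tray, each standing flat on the tray's floor. Then slide the loaded tray by its handle squarely in under the shelf, until the whole pan is under the board and only the handle sticks out, without knocking the tray or the tins against the shelf. Leave all the other things on the counter where they are.

Things in the scene. Friction and masses are not known exactly. Their poses are not given: they have to be found in the camera images.
- riser: Low white shelf, fixed: board 296 (x) by 200 (y) by 18 mm on four steel legs 16 mm thick (258 mm clear between them in x). Underside 102 mm above the counter; two books on top (up to 172 mm). Origin on the counter under the board centre. The tray goes in from its own +y side (its mouth, edge at y = +100 mm), which faces the middle of the counter.
- tray: Loose wooden tray, 0.35 kg: open pan 200 (x) by 160 (y) mm outside, 6 mm floor, walls 6 mm thick, rim 22 mm high. A handle tongue (34 mm wide, 10 mm thick) runs out from its +y side to y = +170 mm, with an upright dark grip block on it. Origin at the underside of the pan centre, z up. It slides flat on the counter.
- tray_grip (a point): Point in the tray's upright grip block (22 mm in x, 24 mm in y, from 8 to 48 mm above the counter), 10 mm below the block's top; on the tray's +y axis, 155 mm from its origin. Axes as the tray's. Pinch the block across its x from above.
- board: Wooden board 240 by 200 by 10 mm, fixed to the counter, on which the tins start. Origin at the centre of its underside.
- mat: Cork mat 100 (x) by 200 (y) by 4 mm, fixed to the counter near the robot. Origin at the centre of its underside. There is room for both jars side by side along y.
- tin0: Flat red tin (brass sides, red lid), 80 (x) by 60 (y) mm (82 by 62 mm over the lid), 45 mm high over the lid, about 0.11 kg, with a black bar on top: 46 (x) by 12 (y) mm, from 45 to 69 mm height; pinch it across its y from above. Origin at the centre of the underside, z up. Absent (None) in some runs. Four fit the tray two by two, long sides along its x.
- tin1: Flat green tin (brass sides, green lid), 80 (x) by 60 (y) mm (82 by 62 mm over the lid), 45 mm high over the lid, about 0.11 kg, with a black bar on top: 46 (x) by 12 (y) mm, from 45 to 69 mm height; pinch it across its y from above. Origin at the centre of the underside, z up. Absent (None) in some runs. Four fit the tray two by two, long sides along its x.
- tin2: Flat yellow tin (brass sides, yellow lid), 80 (x) by 60 (y) mm (82 by 62 mm over the lid), 45 mm high over the lid, about 0.11 kg, with a black bar on top: 46 (x) by 12 (y) mm, from 45 to 69 mm height; pinch it across its y from above. Origin at the centre of the underside, z up. Absent (None) in some runs. Four fit the tray two by two, long sides along its x.
- tin3: Flat blue tin (brass sides, blue lid), 80 (x) by 60 (y) mm (82 by 62 mm over the lid), 45 mm high over the lid, about 0.11 kg, with a black bar on top: 46 (x) by 12 (y) mm, from 45 to 69 mm height; pinch it across its y from above. Origin at the centre of the underside, z up. Absent (None) in some runs. Four fit the tray two by two, long sides along its x.
- jar0: Squat white ceramic jar with wooden lid, 72 mm across, 50 mm high over the lid, about 0.2 kg, with a dark round knob 26 mm across on top, from 50 to 74 mm height, to be pinched from above. Origin at the centre of the underside. It starts in the way between the tray and the shelf.
- jar1: Squat blue ceramic jar with wooden lid, 72 mm across, 50 mm high over the lid, about 0.2 kg, with a dark round knob 26 mm across on top, from 50 to 74 mm height, to be pinched from above. Origin at the centre of the underside. It starts in the way between the tray and the shelf.
- mug: White mug, 80 mm across, 85 mm high, loose; a bystander to be left alone. Origin at the centre of its underside.
- flask: Glass flask planter, 88 mm across, 112 mm high, loose; a bystander to be left alone. Origin at the centre of its underside.
- mill: Wooden pepper mill, 54 mm across, 140 mm high, loose; a bystander to be left alone. Origin at the centre of its underside.
- spatula: Kitchen spatula, 200 mm long, lying flat, loose; a bystander to be left alone. Origin in its length.
- can: Can, 68 mm across, 100 mm high, loose; a bystander to be left alone. Origin at the centre of its underside.
- timer: Red kitchen timer, a disc 60 mm across, 50 mm high, loose; a bystander to be left alone. Origin at the centre of its underside.

How it is judged:
On the way, in this order (a step that is already met when the one before it is completed fails the run):
1. both jars stand on the mat and every tin stands flat in the tray, while the tray's pan is still outside the shelf (x of jar0 in the frame of mat between -0.05 and 0.05 m and y of jar0 in the frame of mat between -0.1 and 0.1 m and z of jar0 in the frame of mat between 0.001 and 0.009 m and angle between each of jar0, jar1, tin0, tin1, tin2, tin3's own z axis and vertical below 0.12 rad and x of jar1 in the frame of mat between -0.05 and 0.05 m and y of jar1 in the frame of mat between -0.1 and 0.1 m and z of jar1 in the frame of mat between 0.001 and 0.009 m and x of tin0 in the frame of tray between -0.07 and 0.07 m and y of tin0 in the frame of tray between -0.056 and 0.056 m and z of tin0 in the frame of tray between 0.002 and 0.012 m and x of tin1 in the frame of tray between -0.07 and 0.07 m and y of tin1 in the frame of tray between -0.056 and 0.056 m and z of tin1 in the frame of tray between 0.002 and 0.012 m and x of tin2 in the frame of tray between -0.07 and 0.07 m and y of tin2 in the frame of tray between -0.056 and 0.056 m and z of tin2 in the frame of tray between 0.002 and 0.012 m and x of tin3 in the frame of tray between -0.07 and 0.07 m and y of tin3 in the frame of tray between -0.056 and 0.056 m and z of tin3 in the frame of tray between 0.002 and 0.012 m and y of tray in the frame of riser above 0.165 m), for 0.2 s.
2. the loaded tray is fully home under the shelf (x of tray in the frame of riser between -0.035 and 0.035 m and y of tray in the frame of riser between -0.04 and 0.023 m and angle between the y axis of tray and the y axis of riser, either way round below 0.12 rad and height (world z) of tray below 0.006 m and angle between tray's own z axis and vertical below 0.05 rad and x of tin0 in the frame of tray between -0.07 and 0.07 m and y of tin0 in the frame of tray between -0.056 and 0.056 m and z of tin0 in the frame of tray between 0.002 and 0.012 m and angle between each of tin0, tin1, tin2, tin3's own z axis and vertical below 0.12 rad and x of tin1 in the frame of tray between -0.07 and 0.07 m and y of tin1 in the frame of tray between -0.056 and 0.056 m and z of tin1 in the frame of tray between 0.002 and 0.012 m and x of tin2 in the frame of tray between -0.07 and 0.07 m and y of tin2 in the frame of tray between -0.056 and 0.056 m and z of tin2 in the frame of tray between 0.002 and 0.012 m and x of tin3 in the frame of tray between -0.07 and 0.07 m and y of tin3 in the frame of tray between -0.056 and 0.056 m and z of tin3 in the frame of tray between 0.002 and 0.012 m), for 0.2 s.
At the end, for the whole second after the job is handed in: The tray lies flat under the shelf: centre within 35 mm sideways, at most 23 mm towards the mouth or 40 mm behind the shelf centre, squared within 0.12 rad. Every tin stands flat (0.12 rad) on its floor. Both jars stand upright on the mat, centres over it. All at rest (all of step 2 and x of jar0 in the frame of mat between -0.05 and 0.05 m and y of jar0 in the frame of mat between -0.1 and 0.1 m and z of jar0 in the frame of mat between 0.001 and 0.009 m and angle between each of jar0, jar1's own z axis and vertical below 0.12 rad and x of jar1 in the frame of mat between -0.05 and 0.05 m and y of jar1 in the frame of mat between -0.1 and 0.1 m and z of jar1 in the frame of mat between 0.001 and 0.009 m and linear speed of each of tray, tin0, tin1, tin2, tin3, jar0, jar1 below 0.02 m/s); the robot touches nothing.
It fails at once if the tray is driven against the shelf (over 12 N) (contact force between tray and riser above 12 N).
It fails at once if a tin strikes the shelf (over 5 N) (contact force between any of tin0, tin1, tin2, tin3 and riser above 5 N).
It fails at once if a bystander is moved by more than 40 mm (distance of any of mug, flask, mill, spatula, can, timer from where it was at the start of the episode above 0.04 m).
Of tin0, tin1, tin2, tin3 only 2 to 4 are there at a start; the rules pass over those that are not, and their reading is None.
At some moment in a run one of jar0, jar1, tin0, tin1, tin2, tin3 may be knocked a few centimetres aside while the robot is not near it.
Once in a run the grip may slacken for a moment while it holds something.
It also fails if it takes over 210 s, if anything falls off the work surface, if the arm or the gripper's body presses on something with over 40 N, if the wrist force passes 120 N, or if a joint passes its speed limit or range.

### The arm

A 6-joint arm with a two-finger parallel gripper is mounted at the origin on the work surface. World frame = base frame: x ahead of the robot, y to its left, z up, the work surface at z = 0. Lengths are in m, angles in rad, forces in N, time in s.
With the tool pointing down it reaches from about 0.25 to 0.8 m from the base axis. Payload 8.5 kg.
Tool frame: the origin (TCP) lies at the centre of the arm's flange, where the gripper is bolted on; the fingertips stand 173 mm ahead of it and the grasp point (between the pads) lies 155 mm ahead of it; z points along the fingers, y is the direction in which the jaws open and shut (so a half turn about z gives the same grasp; the last joint's range is limited). The gripper opens to 85 mm and grips with 20 to 120 N. Pads are 22 mm wide; open, the fingers measure 114 mm over their backs; the gripper's body (76 mm by 85 mm) begins 54 mm behind the grasp point. The pads swing forward as they close: fully open they stand 13 mm farther back than shut.
Start: joints at [0, 0.238, -0.013, 1.319, 0, 1.571], TCP at [0.525, 0, 0.405] pointing down, gripper open.
Joint ranges: [-2.66, 2.66], [-1.03, 1.9], [-1.14, 1.46], [-1.82, 2.27], [-1.45, 1.34], [-3.14, 3.14]. Speed limits (rad/s): [2.22, 2.22, 2.79, 3.14, 3.14, 3.14].

### API

Orientations are given as a unit quaternion [x, y, z, w].
In Python, from plant import telemetry, imaging, r gives the robot as it stands.
- The arm moves only by the shell command python3 -m creep 'ROWS' [FORCE]. ROWS is JSON, one flat list of numbers, 5 for each row, row after row: the shift along the tool's x, y, z in cm, then the turn about the tool's z in degrees, then the closure, from -1 (fully open) to 1 (shut), so that 0 is half open. In form: [x, y, z, spin, gripper, x, y, z, spin, gripper, ...]. A call has 1 to 10 rows; each row shifts and turns the pose as measured when the row begins, along the tool's axes as they then stand; what a row does not reach is not made up. A row lasts 1/8 s, in which the tool goes at most 62.5 mm and 10.7 degrees, less where a joint would pass 70% of its speed; a pose out of reach is approached as far as the arm can. A call is refused whole if a number of a shift passes 6.25 or a number of a turn 10.7, either way. A call with a gripper value outside its range is refused whole. The fingers move at their own pace and stop on an object; FORCE is the grip in N (left out, the last holds). Time passes only in rows, so rows that do not move let the fingers close. It gives the time, the measured TCP pose, the force and the opening at its end, in the units of the state.
- telemetry.get_state(): the state, without advancing time (a new reading comes with each control period).
- imaging.read_camera(name): name is "scene" or "side" or "wrist"; returns a dict with "pixels" (480x640x3 uint8, red, green, blue), "camera_matrix" (3x3 intrinsics, pixels), "k1" (the pictures are not rectified: a ray, as slopes to the right and down, at radius r is drawn at 1 + k1 r^2 times it, then the intrinsics apply), "xyz" and "rotation" of the camera in the world. Camera axes: x right, y up, looking along -z (the intrinsics and any distortion apply to the point x, -y, -z); pixel columns grow to the right and rows downward; lengths in m; the calibration is good to about 2 mm. A picture is of the moment at which its call begins. There is no depth.
- r.hand_in(): hands the job in, once; it reports no verdict.
The state is a dict: "time_s": time; "joints": joint angles; "qd": joint speeds; "effort": joint torques, N m; "tcp_pos": TCP position; "orientation": TCP orientation; "force": force on the tool from outside, world axes, zero at the start; "ft_torque": the same for the moment, N m; "opening": finger opening in m.
Only numpy, scipy, OpenCV 4.12 (cv2) and the standard library are available. Lean on these libraries where they do the work, as an engineer would, in place of code of your own. Each camera call takes 0.05 s, during which the arm holds its last target.

## Working session

There is one attempt and no reset: what is moved stays moved. The work goes in short steps, Python scripts to look and compute and a shell command to move; the robot and the scene stay as the last step left them, time stands still between calls to the robot, and variables do not carry over. Pictures are saved under pics/ and viewed, and the job is handed in when it is done.

```bash
ls; mkdir -p pics; python3 - <<'E'
from plant import telemetry, imaging, r
import cv2
print(telemetry.get_state())
for n in ["scene","side","wrist"]:
    c=imaging.read_camera(n); cv2.imwrite(f"pics/{n}0.png",c["pixels"][:,:,::-1])
    print(n,c["camera_matrix"],c["k1"],c["xyz"],c["rotation"])
E
```

```text
pics
{'time_s': 0.0, 'joints': array([-1.28914170e-05,  2.38770690e-01, -1.42592325e-02,  1.31920518e+00,
        8.28974227e-06,  1.57081657e+00]), 'qd': array([ 1.02253503e-03, -6.48558435e-04,  4.95557021e-04, -1.46696134e-04,
        5.09707805e-05,  4.19264869e-04]), 'effort': array([ 1.29771975e-03, -5.38790166e+01,  3.46437156e+01,  1.83730113e-02,
        1.69192181e-04,  6.54446694e-05]), 'tcp_pos': array([ 5.24828275e-01, -5.65992855e-06,  4.04080806e-01]), 'orientation': array([ 7.07118316e-01,  7.07094880e-01, -5.05755619e-04, -5.11613609e-04]), 'force': array([ 0.74928049, -0.5185253 , -1.22340024]), 'ft_torque': array([ 0.02202458, -0.02431888,  0.00891106]), 'opening': 0.08502690364675668}
scene [[509.13528827   0.         320.64559373]
 [  0.         509.13528827 235.34167448]
 [  0.           0.           1.        ]] -0.07759574373241776 [1.38267998 0.2594302  1.03059817] [0.20941049 0.28824226 0.74952778 0.55791734]
side [[496.860668     0.         318.83509223]
 [  0.         496.860668   237.9486283 ]
 [  0.           0.           1.        ]] 0.03476946914973959 [ 0.35966877 -0.78708052  0.89691239] [ 0.38278579 -0.05324055 -0.11887998  0.91460813]
wrist [[383.83728118   0.         320.02078534]
 [  0.         383.83728118 239.4114248 ]
 [  0.           0.           1.        ]] -0.0819859338659778 [0.52481932 0.07608424 0.37404312] [-1.52705714e-01  7.90240406e-04  5.07743009e-04  9.88271260e-01]
```

View pics/scene0.png

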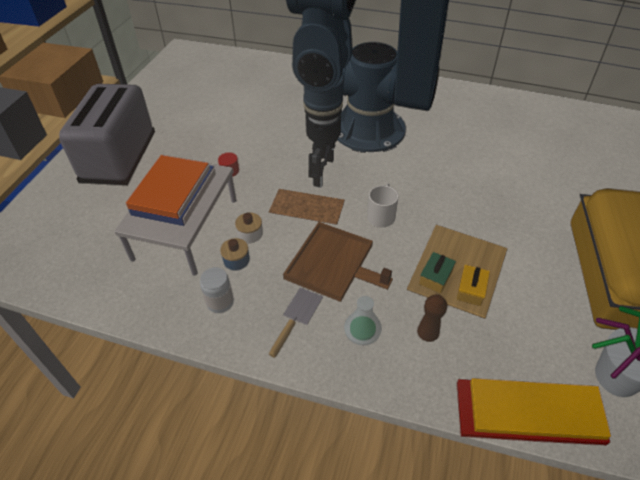

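View pics/side0.png

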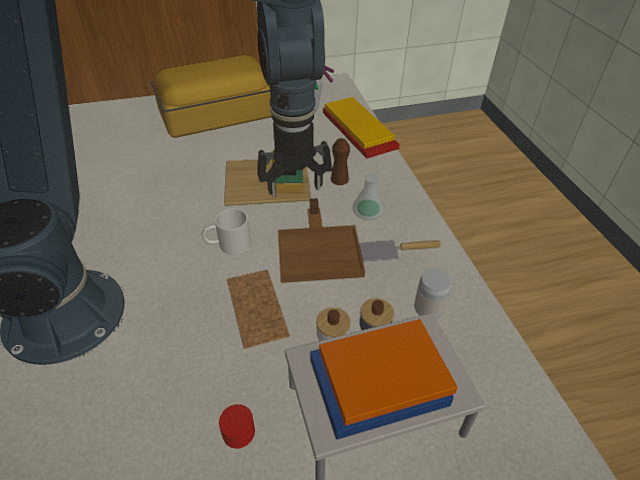

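View pics/wrist0.png

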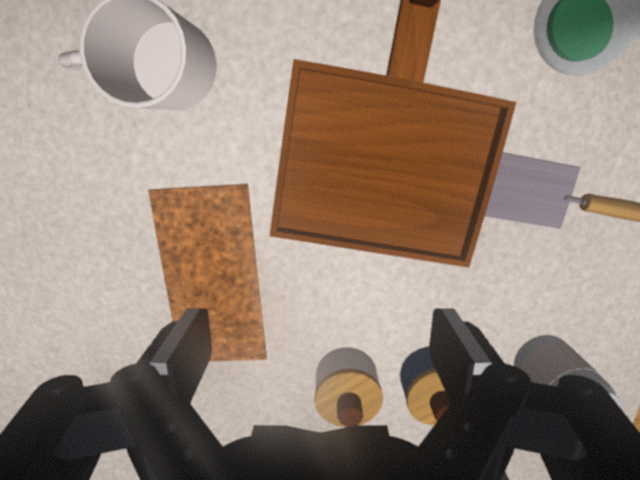

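```bash
cat > h.py <<'E'
import numpy as np, cv2
from scipy.spatial.transform import Rotation as R
from plant import telemetry, imaging
def cam(n,save=None):
    c=imaging.read_camera(n)
    if save: cv2.imwrite(f"pics/{save}.png",c["pixels"][:,:,::-1])
    c['R']=R.from_quat(c["rotation"]).as_matrix(); return c
def ray(c,u,v):
    K=c["camera_matrix"]; d=np.array([(u-K[0,2])/K[0,0],(v-K[1,2])/K[1,1]]); s=d.copy()
    for _ in range(20): s=d/(1+c["k1"]*(s@s))
    return c['R']@np.array([s[0],-s[1],-1.])
def at(c,u,v,z):
    w=ray(c,u,v); o=np.array(c["xyz"]); return (o+w*(z-o[2])/w[2])
def proj(c,p):
    K=c["camera_matrix"]; q=c['R'].T@(np.array(p)-c["xyz"]); s=np.array([q[0],-q[1]])/-q[2]
    s=s*(1+c["k1"]*(s@s)); return np.array([K[0,0]*s[0]+K[0,2],K[1,1]*s[1]+K[1,2]])
def crop(c,u0,v0,u1,v1,f,name):
    cv2.imwrite(f"pics/{name}.png",cv2.resize(c["pixels"][v0:v1,u0:u1,::-1],None,fx=f,fy=f,interpolation=cv2.INTER_CUBIC))
def tool():
    s=telemetry.get_state(); return s['tcp_pos'],R.from_quat(s['orientation']).as_matrix(),s
def go(p,yaw=None):
    """p: target grasp-point world; yaw: desired jaw axis (tool y) direction angle in world. prints tool shift in cm, spin"""
    t,M,s=tool(); g=t+M[:,2]*.155; d=M.T@(np.array(p)-g)*100
    a=np.degrees(np.arctan2(M[1,1],M[0,1])); sp=None
    if yaw is not None: sp=-((yaw-a+90)%180-90)
    print("t",round(s['time_s'],2),"gp",g.round(4),"jaw",a.round(2),"shift_cm",d.round(2),"spin",sp,"open",round(s['opening'],4),"F",np.round(s['force'],1),"j6",round(s['joints'][5],2))
E
python3 - <<'E'
from h import *
c=cam("scene")
crop(c,100,140,260,330,3,"sc_a"); crop(c,260,180,420,360,3,"sc_b"); crop(c,350,180,520,350,3,"sc_c")
c=cam("side"); crop(c,270,290,500,480,3,"sd_a")
E
```

```text
(no output)
```

View pics/sc_a.png

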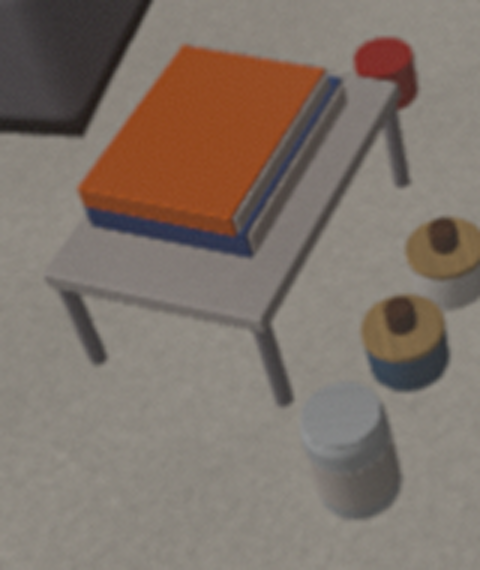

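View pics/sc_b.png

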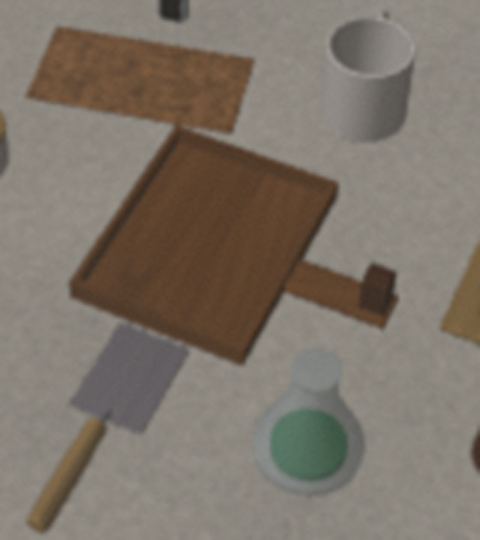

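View pics/sc_c.png

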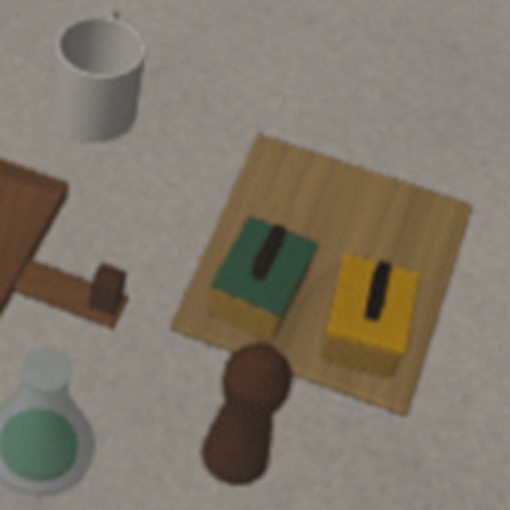

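View pics/sd_a.png

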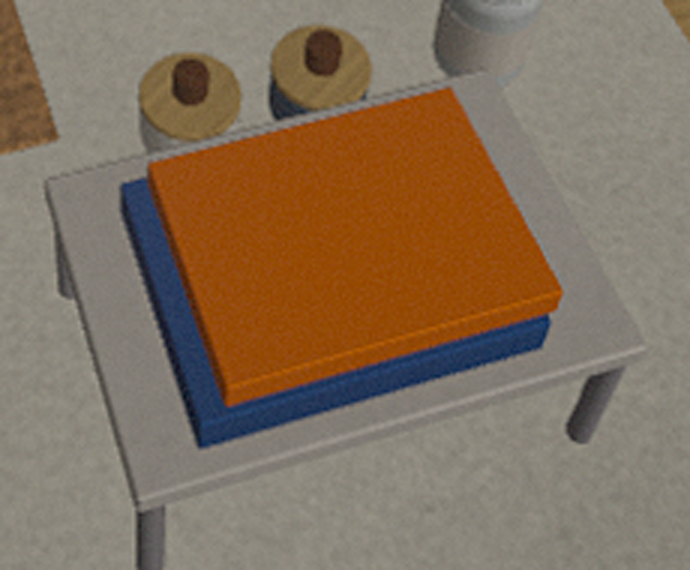

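```bash
python3 - <<'E'
from h import *
S=cam("scene");D=cam("side");W=cam("wrist")
def f(c,pts,z,o=(0,0),k=1):
    P=np.array([at(c,o[0]+x/k,o[1]+y/k,z)[:2] for x,y in pts]); 
    print(P.round(3).tolist(),"len",np.linalg.norm(np.roll(P,-1,0)-P,axis=1).round(3),"ang",[round(float(np.degrees(np.arctan2(*(b-a)[::-1]))),1) for a,b in zip(P,np.roll(P,-1,0))],"c",P.mean(0).round(4))
a=(100,140);b=(260,180);c=(350,180);d=(270,290)
print("riser");f(S,[(398,86),(265,319),(48,276)],.12,a,3);f(D,[(47,183),(490,72),(645,347),(140,500)],.12,d,3)
print("tray");f(S,[(180,128),(338,184),(242,360),(72,288)],.022,b,3);f(W,[(294,60),(515,101),(469,266),(270,236)],.022)
f(S,[(380,268)],.048,b,3)
print("mat");f(S,[(57,28),(254,60),(230,130),(28,97)],.004,b,3);f(W,[(149,189),(248,184),(266,358),(175,360)],.004)
print("jars");f(S,[(444,226),(400,303)],.074,a,3);f(S,[(446,247),(403,327)],.05,a,3);f(D,[(192,68),(322,40)],.074,d,3);f(D,[(190,97),(321,72)],.05,d,3)
print("tins");f(S,[(258,216),(318,242),(275,315),(214,288)],.055,c,3);f(S,[(346,253),(418,270),(402,348),(328,335)],.055,c,3)
f(S,[(280,228),(262,272)],.079,c,3);f(S,[(384,264),(374,314)],.079,c,3)
E
```

```text
riser
[[0.441, -0.284], [0.729, -0.273], [0.739, -0.467]] len [0.288 0.194 0.349] ang [2.1, -87.2, 148.3] c [ 0.6365 -0.3416]
[[0.435, -0.292], [0.728, -0.283], [0.732, -0.477], [0.442, -0.487]] len [0.293 0.194 0.291 0.195] ang [1.7, -88.8, -178.1, 91.9] c [ 0.5843 -0.3846]
tray
[[0.48, -0.024], [0.505, 0.128], [0.708, 0.097], [0.679, -0.057]] len [0.154 0.205 0.157 0.202] ang [80.6, -8.8, -100.8, 170.6] c [0.5929 0.0362]
[[0.502, 0.125], [0.698, 0.094], [0.673, -0.063], [0.477, -0.032]] len [0.198 0.159 0.199 0.159] ang [-9.0, -99.0, 171.0, 80.7] c [0.5877 0.031 ]
[[0.607, 0.185]] len [0.] ang [0.0] c [0.6065 0.185 ]
mat
[[0.369, -0.184], [0.358, 0.013], [0.453, 0.016], [0.466, -0.178]] len [0.197 0.095 0.194 0.097] ang [93.2, 1.6, -86.2, -176.3] c [ 0.4116 -0.0831]
[[0.355, 0.011], [0.455, 0.015], [0.464, -0.182], [0.358, -0.187]] len [0.099 0.198 0.106 0.198] ang [2.5, -87.4, -177.5, 90.7] c [ 0.4079 -0.0858]
jars
[[0.555, -0.198], [0.648, -0.199]] len [0.093 0.093] ang [-0.8, 179.2] c [ 0.6012 -0.1984]
[[0.557, -0.198], [0.654, -0.197]] len [0.096 0.096] ang [0.1, -179.9] c [ 0.6054 -0.1976]
[[0.554, -0.199], [0.649, -0.199]] len [0.094 0.094] ang [0.2, -179.8] c [ 0.6015 -0.1987]
[[0.552, -0.205], [0.647, -0.208]] len [0.095 0.095] ang [-1.7, 178.3] c [ 0.5993 -0.2065]
tins
[[0.523, 0.293], [0.537, 0.344], [0.621, 0.321], [0.608, 0.27]] len [0.054 0.087 0.052 0.088] ang [75.0, -15.8, -104.3, 164.9] c [0.5726 0.3068]
[[0.542, 0.368], [0.544, 0.427], [0.625, 0.421], [0.629, 0.363]] len [0.059 0.082 0.057 0.087] ang [88.8, -4.1, -86.3, 177.0] c [0.5851 0.3946]
[[0.552, 0.311], [0.601, 0.303]] len [0.05 0.05] ang [-8.8, 171.2] c [0.5766 0.3071]
[[0.566, 0.396], [0.618, 0.393]] len [0.052 0.052] ang [-3.2, 176.8] c [0.5917 0.3943]
```

```bash
python3 -m creep '[-5,0.75,0,0,-0.2,-5,0.75,0,0,-0.2,-5,0.75,0,0,-0.2,-4.9,0.75,0,0,-0.2,0,0,5,0,-0.2,0,0,5,0,-0.2,0,0,0,0,-0.2]' 40; python3 -c "
from h import *
go([.555,-.199,.071],0)
c=cam('wrist','w1'); 
S=cam('scene'); print(at(S,100+342/3,140+410/3,.1))"
```

```text
time_s: 1.27
tcp_pos: [0.557, -0.2057, 0.303]
orientation: [0.707, 0.708, 0.001, 0.001]
force: [-0.1, -0.4, 0.6]
opening: 0.0512
t 1.27 gp [ 0.5575 -0.2058  0.148 ] jaw 0.08 shift_cm [ 0.69 -0.27  7.7 ] spin 0.08038922996396991 open 0.0512 F [-0.1 -0.4  0.6] j6 1.22
[ 0.78116037 -0.18617227  0.1       ]
```

View pics/w1.png

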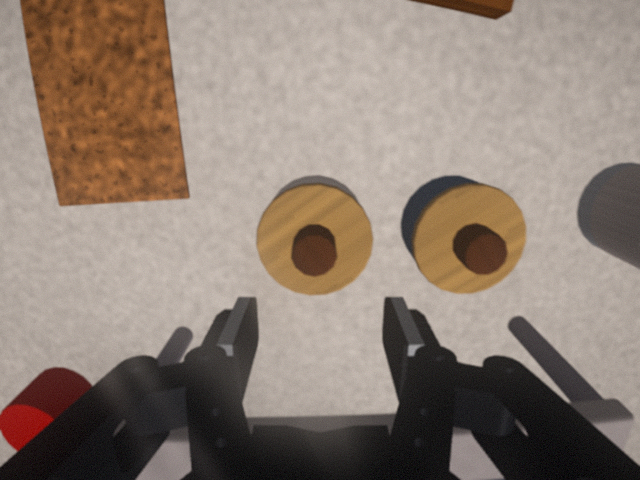

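```bash
python3 -c "
from h import *
c=cam('wrist')
print(at(c,314,256,.074),at(c,486,253,.074),at(c,315,239,.05),at(c,469,239,.05))
for p in [(58,205),(189,198),(22,0),(163,0)]: print(at(c,*p,.004))
go([.554,-.199,.071],0)"
```

```text
[ 0.55728877 -0.20455839  0.074     ] [ 0.65573077 -0.2029522   0.074     ] [ 0.55777559 -0.20217402  0.05      ] [ 0.65482096 -0.20218921  0.05      ]
[ 0.36435016 -0.18997005  0.004     ]
[ 0.46607237 -0.18555509  0.004     ]
[ 0.35991852 -0.04761787  0.004     ]
[ 0.45927864 -0.05445464  0.004     ]
t 1.43 gp [ 0.5606 -0.2064  0.153 ] jaw 0.12 shift_cm [ 0.78 -0.75  8.19] spin 0.1225186596371941 open 0.0513 F [-0.4  0.2 -0.1] j6 1.22
```

```bash
python3 -m creep '[0.4,-0.4,4,0,-0.2,0,0,3,0,-0.2,0,0,0,0,-0.2]' 40; python3 -c "
from h import *
go([.5565,-.202,.071],0)
c=cam('wrist','w2')"
```

```text
time_s: 1.8
tcp_pos: [0.5589, -0.2023, 0.2447]
orientation: [0.706, 0.708, 0.005, 0.011]
force: [0.1, 0.0, 0.2]
opening: 0.0513
t 1.8 gp [ 0.5626 -0.2035  0.0897] jaw 0.22 shift_cm [ 0.17 -0.65  1.86] spin 0.2174707115216563 open 0.0513 F [0.1 0.  0.2] j6 1.22
```

View pics/w2.png

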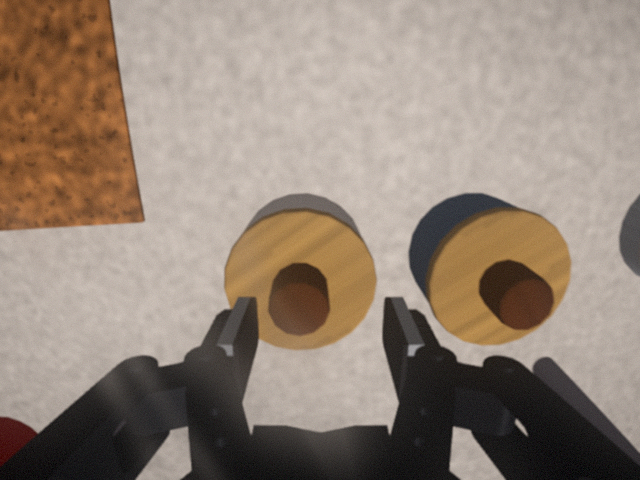

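```bash
python3 -m creep '[0.15,-0.6,1,0,-0.2,0,0,0.7,0,-0.2,0,0,0,0,-0.2]' 40; python3 -c "
from h import *
go([.5565,-.202,.071],0)"
python3 -m creep '[0,0,0,0,0.6,0,0,0,0,1,0,0,0,0,1]' 40; python3 -c "
from h import *
go([.5565,-.202,.071],0)
cam('wrist','w3')"
```

```text
time_s: 2.22
tcp_pos: [0.5549, -0.2013, 0.2321]
orientation: [0.706, 0.708, 0.007, 0.015]
force: [0.5, -0.6, 0.4]
opening: 0.0513
t 2.23 gp [ 0.5597 -0.203   0.0772] jaw 0.24 shift_cm [ 0.11 -0.34  0.61] spin 0.24029202730747556 open 0.0513 F [ 0.5 -0.6  0.4] j6 1.22
time_s: 2.6
tcp_pos: [0.5549, -0.2014, 0.2324]
orientation: [0.706, 0.708, 0.007, 0.015]
force: [0.5, 0.6, -2.1]
opening: 0.0246
t 2.6 gp [ 0.5597 -0.2031  0.0775] jaw 0.23 shift_cm [ 0.12 -0.34  0.63] spin 0.23037052141110337 open 0.0246 F [ 0.5  0.6 -2.1] j6 1.22
```

View pics/w3.png

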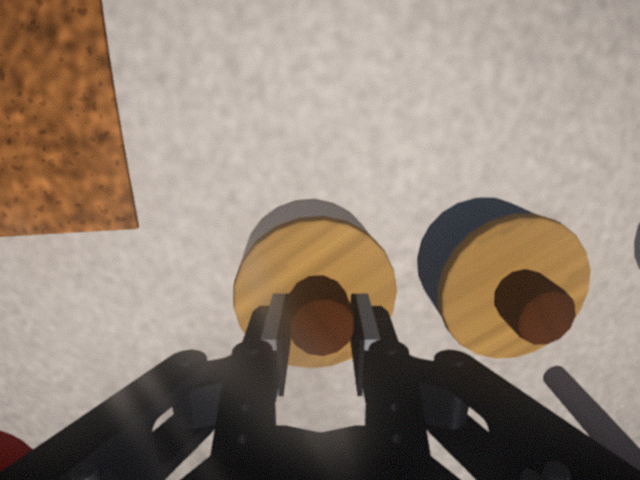

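```bash
python3 -m creep '[0,0,-2,0,1,0,0,-2.5,0,1,0,0,-2.5,0,1,0,0,0,0,1]' 70; python3 -c "
from h import *
go([.411,-.040,.147],0)"
```

```text
time_s: 3.15
tcp_pos: [0.5526, -0.2005, 0.3029]
orientation: [0.706, 0.708, 0.007, 0.014]
force: [0.4, 0.2, -2.4]
opening: 0.0239
t 3.15 gp [ 0.5572 -0.2021  0.148 ] jaw 0.23 shift_cm [ 16.26 -14.55  -0.49] spin 0.23372199442617614 open 0.0239 F [ 0.4  0.2 -2.4] j6 1.22
```

```bash
python3 -m creep '[2.7,-2.4,0,0,1,2.7,-2.4,0,0,1,2.7,-2.4,0,0,1,2.7,-2.4,0,0,1,2.7,-2.4,0,0,1,2,-1.8,0,0,1,0,0,0,0,1]' 70; python3 -c "
from h import *
go([.411,-.040,.084],0)
cam('wrist','w4')"
```

```text
time_s: 4.03
tcp_pos: [0.4077, -0.0418, 0.2888]
orientation: [0.706, 0.708, 0.005, 0.01]
force: [0.8, -0.8, -1.7]
opening: 0.0237
t 4.03 gp [ 0.411  -0.043   0.1339] jaw 0.19 shift_cm [ 0.34 -0.1   4.98] spin 0.1897279912606109 open 0.0237 F [ 0.8 -0.8 -1.7] j6 1.47
```

View pics/w4.png

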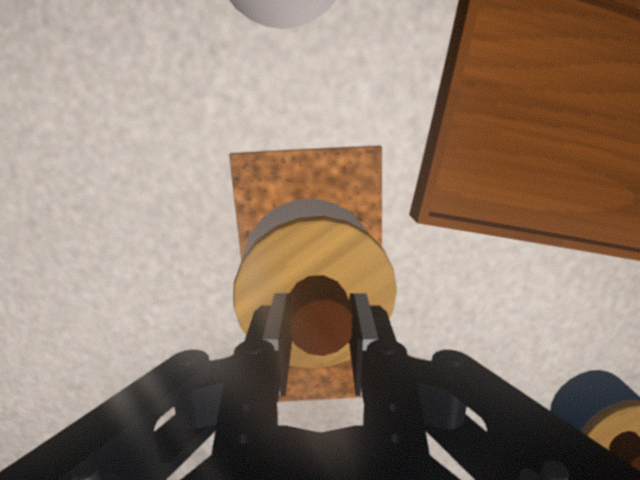

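```bash
python3 -m creep '[0.2,0,1.5,0,1,0.1,0,2,0,1,0,0,1,0,1,0,0,0.4,0,1,0,0,0,0,1]' 70; python3 -c "
from h import *
go([.411,-.040,.0815],0)"
```

```text
time_s: 4.7
tcp_pos: [0.4123, -0.0415, 0.2376]
orientation: [0.707, 0.707, 0.005, 0.011]
force: [-0.3, -0.1, -1.0]
opening: 0.0233
t 4.7 gp [ 0.4159 -0.0429  0.0826] jaw 0.07 shift_cm [ 0.29 -0.49  0.1 ] spin 0.07144798479018277 open 0.0233 F [-0.3 -0.1 -1. ] j6 1.47
```

```bash
python3 -m creep '[0,-0.3,0.15,0,1,0,0,0,0,1]' 40; python3 -c "
from h import *
go([.411,-.040,.0815],0)"; python3 -m creep '[0,0,0,0,0.2,0,0,0,0,-0.2,0,0,0,0,-0.2,0,0,-1.5,0,-0.2,0,0,-4,0,-0.2,0,0,-3,0,-0.2]' ; python3 -c "
from h import *
go([.653,-.202,.15],0)
cam('wrist','w5')"
```

```text
time_s: 4.95
tcp_pos: [0.4098, -0.0417, 0.2368]
orientation: [0.707, 0.707, 0.006, 0.012]
force: [-0.1, 0.2, -2.3]
opening: 0.0238
t 4.95 gp [ 0.4137 -0.0432  0.0818] jaw 0.06 shift_cm [ 0.32 -0.27  0.02] spin 0.06128981255149313 open 0.0238 F [-0.1  0.2 -2.3] j6 1.47
time_s: 5.7
tcp_pos: [0.4069, -0.0408, 0.3229]
orientation: [0.707, 0.707, 0.005, 0.011]
force: [0.8, -0.4, -0.6]
opening: 0.0511
t 5.7 gp [ 0.4103 -0.0422  0.168 ] jaw 0.07 shift_cm [-15.99  24.21   2.48] spin 0.0708460330643561 open 0.0511 F [ 0.8 -0.4 -0.6] j6 1.47
```

View pics/w5.png

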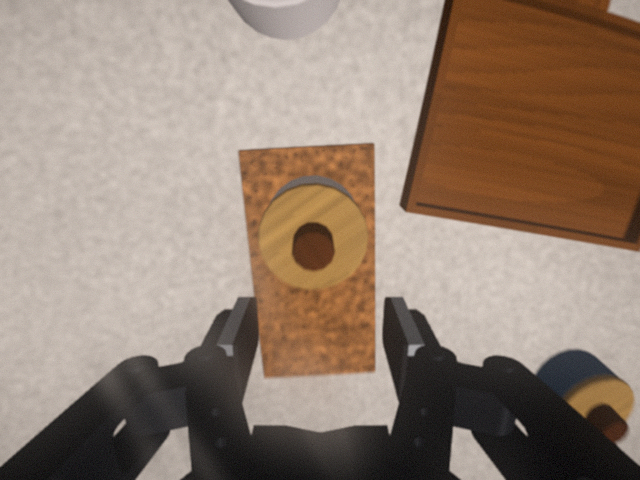

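```bash
python3 -m creep '[-2,3,0,0,-0.2,-2,3.1,0,0,-0.2,-2,3.1,0,0,-0.2,-2,3.1,0,0,-0.2,-2,3.1,0,0,-0.2,-2,3.1,0,0,-0.2,-2,3,0,0,-0.2,-1.6,2,0,0,-0.2,0,0,0,0,-0.2]' ; python3 -c "
from h import *
go([.653,-.202,.077],0)
c=cam('wrist','w6')"
```

```text
time_s: 6.88
tcp_pos: [0.6505, -0.2012, 0.3338]
orientation: [0.706, 0.708, 0.007, 0.014]
force: [-0.9, -0.3, -0.3]
opening: 0.0509
t 6.88 gp [ 0.655  -0.2027  0.1789] jaw 0.16 shift_cm [ 0.16 -0.5  10.18] spin 0.15830249585559386 open 0.0509 F [-0.9 -0.3 -0.3] j6 1.27
```

View pics/w6.png

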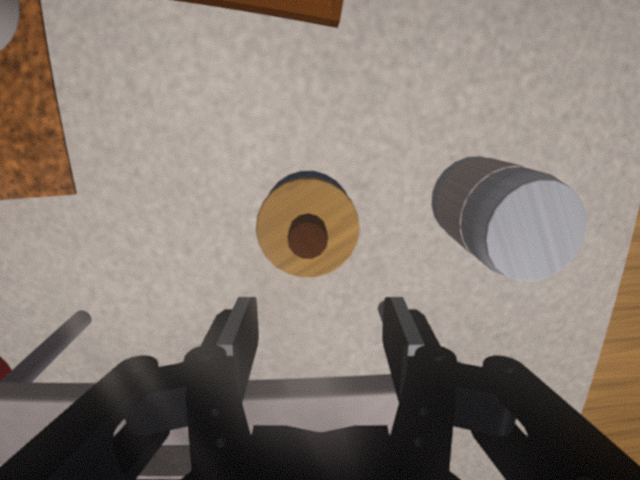

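```bash
python3 -c "
from h import *
c=cam('wrist')
print(at(c,308,241,.074),at(c,308,228,.05), at(c,30,383,.12),at(c,370,376,.12))
print(proj(c,[.653,-.203,.074]))
go([.653,-.202,.077],0)"
```

```text
[ 0.6496721  -0.20068951  0.074     ] [ 0.6496466  -0.19923417  0.05      ] [ 0.48144941 -0.27468878  0.12      ] [ 0.6851053  -0.26792585  0.12      ]
[313.30172361 244.4509708 ]
t 6.97 gp [ 0.6537 -0.2016  0.1792] jaw 0.19 shift_cm [ 0.05 -0.36 10.22] spin 0.19453048853779364 open 0.0513 F [-0.7 -0.5  0.3] j6 1.27
```

```bash
python3 -m creep '[0,-0.4,3,0,-0.2,0,0,3,0,-0.2,0,0,2.5,0,-0.2,0,0,0,0,-0.2]' ; python3 -c "
from h import *
go([.650,-.201,.075],0)
c=cam('wrist','w7')"
```

```text
time_s: 7.48
tcp_pos: [0.6447, -0.1981, 0.2489]
orientation: [0.705, 0.709, 0.007, 0.013]
force: [0.1, 0.4, -0.1]
opening: 0.0513
t 7.47 gp [ 0.6492 -0.1994  0.0939] jaw 0.31 shift_cm [-0.14  0.03  1.9 ] spin 0.30520809332710996 open 0.0513 F [ 0.1  0.4 -0.1] j6 1.27
```

View pics/w7.png

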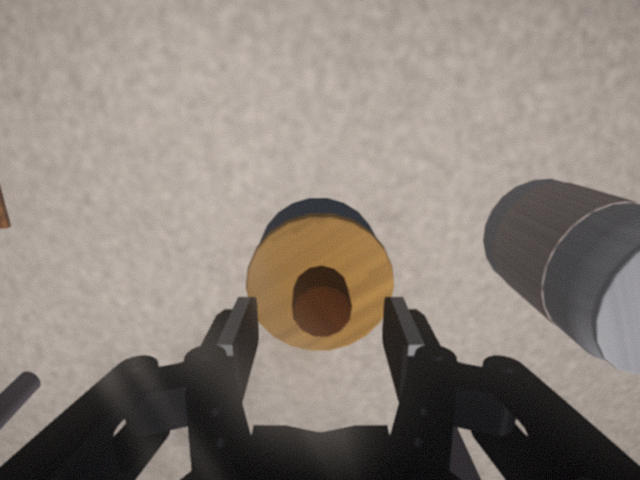

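Knob at (321,310), centred between the pads. Descend and grip.

```bash
python3 -m creep '[-0.1,0,1.2,0,-0.2,0,0,0.6,0,-0.2,0,0,0,0,0.6,0,0,0,0,1,0,0,0,0,1]' 50; python3 -c "
from h import *
go([.650,-.201,.075],0)"; python3 -m creep '[0,0,-2,0,1,0,0,-3,0,1,0,0,-3,0,1,0,0,0,0,1]' 70; python3 -c "
from h import *
go([.413,-.137,.14],0)
cam('wrist','w8')"
```

```text
time_s: 8.15
tcp_pos: [0.6462, -0.1993, 0.2348]
orientation: [0.705, 0.709, 0.009, 0.016]
force: [0.4, -0.3, -1.9]
opening: 0.0239
t 8.15 gp [ 0.6517 -0.201   0.0799] jaw 0.32 shift_cm [ 0.   -0.19  0.48] spin 0.32391664035614554 open 0.0239 F [ 0.4 -0.3 -1.9] j6 1.27
time_s: 8.65
tcp_pos: [0.6432, -0.1985, 0.3157]
orientation: [0.705, 0.709, 0.008, 0.015]
force: [0.3, 0.9, -1.2]
opening: 0.0232
t 8.65 gp [ 0.6484 -0.2     0.1608] jaw 0.31 shift_cm [  6.44 -23.56   1.23] spin 0.3139553028314168 open 0.0232 F [ 0.3  0.9 -1.2] j6 1.27
```

View pics/w8.png

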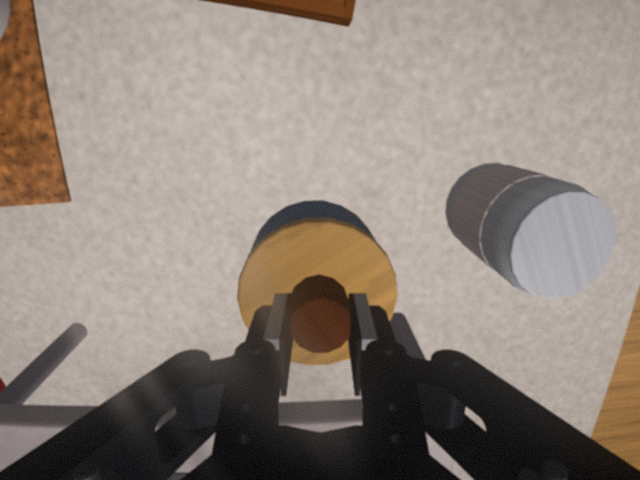

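```bash
python3 -m creep '[0.8,-3,0,0,1,0.8,-3,0,0,1,0.8,-3,0,0,1,0.8,-3,0,0,1,0.8,-3,0,0,1,0.8,-3,0,0,1,0.8,-2.7,0,0,1,0.6,-1.4,0,0,1,0,0,0,0,1]' ; python3 -c "
from h import *
go([.413,-.137,.084],0)
c=cam('wrist','w9')"
```

```text
time_s: 9.82
tcp_pos: [0.4114, -0.1345, 0.2942]
orientation: [0.705, 0.709, 0.004, 0.006]
force: [0.3, -0.9, -2.3]
opening: 0.0229
t 9.82 gp [ 0.4136 -0.135   0.1392] jaw 0.3 shift_cm [-0.18 -0.15  5.52] spin 0.303477367866094 open 0.0229 F [ 0.3 -0.9 -2.3] j6 1.25
```

View pics/w9.png

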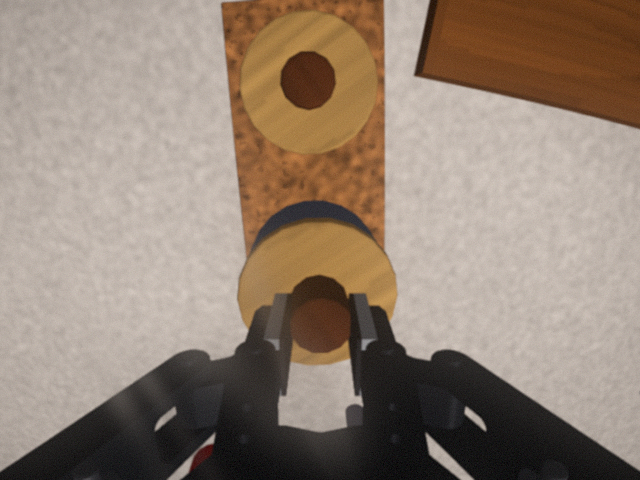

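```bash
python3 -m creep '[0,0,1.5,0,1,0,0,2,0,1,0,0,1.2,0,1,0,0,0.5,0,1,0,0,0,0,1]' 60; python3 -c "
from h import *
go([.413,-.136,.084],0)"
```

```text
time_s: 10.5
tcp_pos: [0.4179, -0.1364, 0.241]
orientation: [0.705, 0.709, 0.005, 0.009]
force: [-0.3, -0.2, -2.0]
opening: 0.0229
t 10.5 gp [ 0.4209 -0.1372  0.086 ] jaw 0.32 shift_cm [ 0.12 -0.79  0.18] spin 0.32465153104267586 open 0.0229 F [-0.3 -0.2 -2. ] j6 1.25
```

```bash
python3 -m creep '[0,-0.4,0.2,0,1,0,0,0,0,1]' 40; python3 -c "
from h import *
go([.413,-.136,.084],0)"; python3 -m creep '[0,0,0,0,0.2,0,0,0,0,-0.2,0,0,0,0,-0.2,0,0,-1.5,0,-0.2,0,0,-4,0,-0.2,0,0,-5,0,-0.2,0,0,0,0,-0.2]' ; python3 -c "
from h import *
go([.573,.307,.2],0)
cam('wrist','w10')"
```

```text
time_s: 10.75
tcp_pos: [0.4142, -0.1365, 0.2396]
orientation: [0.705, 0.709, 0.005, 0.009]
force: [0.1, -0.3, -1.7]
opening: 0.0229
t 10.75 gp [ 0.4174 -0.1374  0.0846] jaw 0.33 shift_cm [ 0.14 -0.44  0.05] spin 0.3299851911284577 open 0.0229 F [ 0.1 -0.3 -1.7] j6 1.25
time_s: 11.62
tcp_pos: [0.4118, -0.1359, 0.3484]
orientation: [0.705, 0.709, 0.005, 0.01]
force: [0.6, -0.2, -0.1]
opening: 0.051
t 11.62 gp [ 0.4152 -0.1368  0.1934] jaw 0.33 shift_cm [44.29 16.05 -0.58] spin 0.3284632097965954 open 0.051 F [ 0.6 -0.2 -0.1] j6 1.25
```

View pics/w10.png

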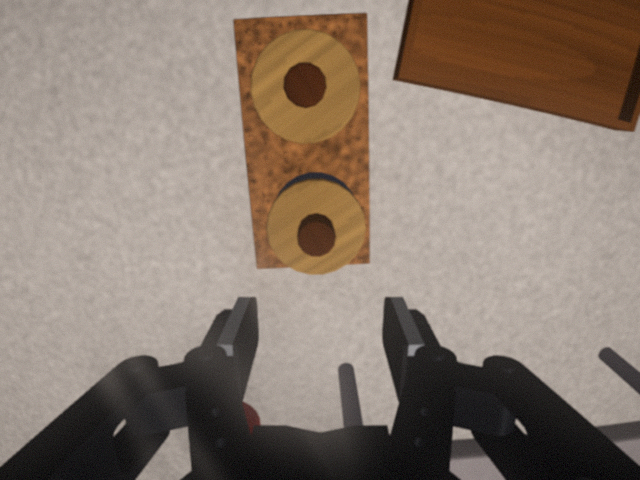

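```bash
python3 -m creep '[4,1.5,-0.5,0,-0.2,4.9,1.8,-0.5,0,-0.2,4.9,1.8,-0.5,0,-0.2,4.9,1.8,0,0,-0.2,4.9,1.8,0,0,-0.2,4.9,1.8,0,0,-0.2,4.9,1.8,0,0,-0.2,4.9,1.8,0,0,-0.2,3,1,0,0,-0.2,0,0,0,0,-0.2]' ; python3 -c "
from h import *
go([.573,.307,.2],78)
c=cam('scene')
print(at(c,350+257/3,180+370/3,.13), at(c,260+318/3,180+360/3,.112), at(c,350+102/3,180+42/3,.085))
cam('wrist','w11')"
```

```text
time_s: 12.92
tcp_pos: [0.5625, 0.2911, 0.346]
orientation: [0.706, 0.708, -0.003, 0.004]
force: [0.6, -1.1, -0.9]
opening: 0.0512
t 12.93 gp [0.5627 0.2894 0.191 ] jaw 0.14 shift_cm [ 1.75  1.03 -0.92] spin -77.86236327964053 open 0.0512 F [ 0.6 -1.1 -0.9] j6 2.05
[0.73162198 0.31034715 0.13      ] [0.75259807 0.16428847 0.112     ] [0.38667432 0.12800129 0.085     ]
```

View pics/w11.png

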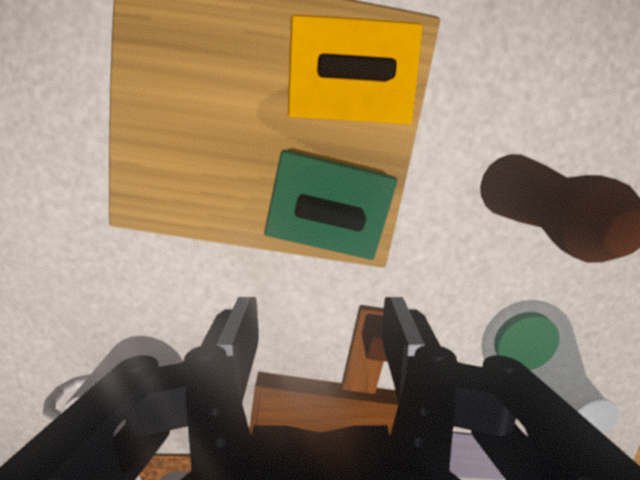

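```bash
python3 -c "
from h import *
c=cam('wrist')
def f(pts,z):
    P=np.array([at(c,x,y,z)[:2] for x,y in pts])
    print(P.mean(0).round(4),np.linalg.norm(np.roll(P,-1,0)-P,axis=1).round(3),[round(float(np.degrees(np.arctan2(*(b-a)[::-1]))),1) for a,b in zip(P,np.roll(P,-1,0))])
f([(284,150),(397,178),(375,259),(265,234)],.055);f([(297,194),(366,209),(362,231),(294,216)],.079)
f([(292,15),(422,24),(412,124),(289,115)],.055);f([(319,54),(396,58),(394,81),(317,77)],.079)
crop(c,240,0,440,270,2,'w11c')
"
```

```text
[0.5696 0.303 ] [0.079 0.06  0.082 0.061] [-13.6, -101.8, 166.5, 75.6]
[0.5685 0.3048] [0.045 0.015 0.045 0.014] [-12.4, -97.9, 167.2, 81.4]
[0.5837 0.3919] [0.081 0.061 0.081 0.06 ] [-3.1, -92.6, 176.3, 87.2]
[0.5831 0.3909] [0.044 0.013 0.045 0.013] [-2.3, -92.6, 177.6, 84.8]
```

View pics/w11c.png

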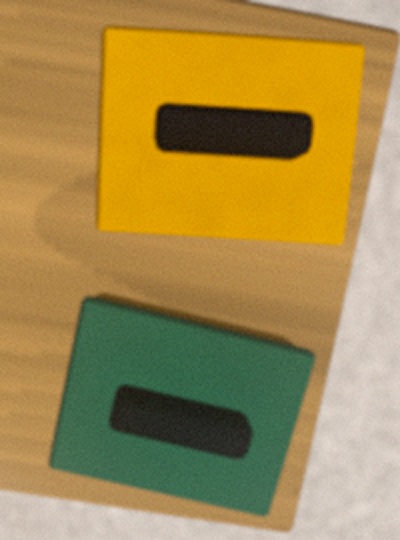

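```bash
python3 -m creep '[0,0,0,-9.5,-0.4,0,0,0,-9.6,-0.4,0,0,0,-9.6,-0.4,0,0,0,-9.6,-0.4,0,0,0,-9.6,-0.4,0,0,0,-9.6,-0.4,0,0,0,-9.6,-0.4,0,0,0,-8,-0.4,0,0,0,0,-0.4]' ; python3 -c "
from h import *
go([.5695,.304,.12],77)"
```

```text
time_s: 14.2
tcp_pos: [0.5598, 0.2752, 0.3487]
orientation: [0.116, 0.993, -0.007, 0.001]
force: [-0.1, 0.4, 0.6]
opening: 0.0597
t 14.2 gp [0.5599 0.2731 0.1937] jaw 76.69 shift_cm [-0.2   3.32  7.33] spin -0.3079923677925791 open 0.0597 F [-0.1  0.4  0.6] j6 0.69
```

```bash
python3 -m creep '[-0.1,1.6,2,0,-0.3,-0.1,1.6,2,0,-0.3,0,0,2.5,0,-0.3,0,0,0,0,-0.3]' ; python3 -c "
from h import *
go([.5695,.304,.083],77)
c=cam('wrist','w12')"
```

```text
time_s: 14.7
tcp_pos: [0.5696, 0.3073, 0.277]
orientation: [0.12, 0.993, -0.007, 0.0]
force: [-0.0, 0.7, 0.4]
opening: 0.0555
t 14.7 gp [0.5694 0.3051 0.122 ] jaw 76.2 shift_cm [-0.03 -0.05  3.9 ] spin -0.7980932463988637 open 0.0555 F [-0.   0.7  0.4] j6 0.74
```

View pics/w12.png

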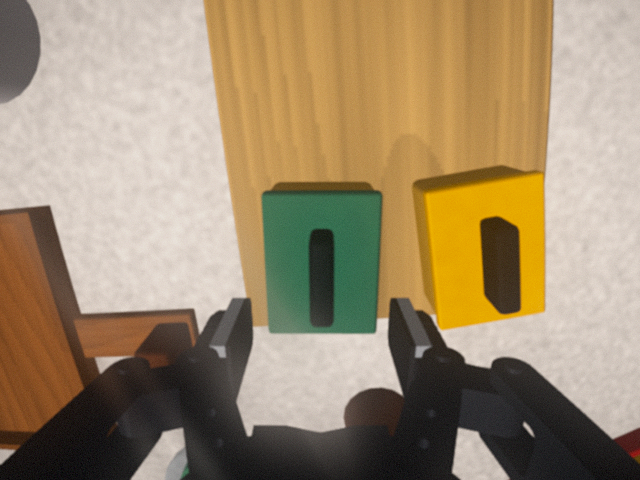

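```bash
python3 -m creep '[0,0,2,0,-0.3,0,0,1.2,-0.5,-0.3,0,0,0.3,0,-0.3,0,0,0,0,-0.3]' ; python3 -c "
from h import *
go([.5695,.304,.083],77)"; python3 -m creep '[0,0,0,0,0.5,0,0,0,0,1,0,0,0,0,1,0,0,0,0,1]' 60; python3 -c "
from h import *
go([.5695,.304,.083],77)
c=cam('wrist','w13')"
```

```text
time_s: 15.25
tcp_pos: [0.5711, 0.3086, 0.2446]
orientation: [0.116, 0.993, -0.005, 0.002]
force: [-0.2, -0.2, 0.8]
opening: 0.0551
t 15.25 gp [0.5716 0.3069 0.0897] jaw 76.71 shift_cm [ 0.15 -0.32  0.67] spin -0.292636485989064 open 0.0551 F [-0.2 -0.2  0.8] j6 0.73
time_s: 15.75
tcp_pos: [0.5715, 0.3087, 0.2463]
orientation: [0.116, 0.993, -0.005, 0.003]
force: [-0.4, -0.1, -1.5]
opening: 0.0101
t 15.75 gp [0.5724 0.3072 0.0914] jaw 76.68 shift_cm [ 0.22 -0.37  0.84] spin -0.31574446435040215 open 0.0101 F [-0.4 -0.1 -1.5] j6 0.73
```

View pics/w13.png

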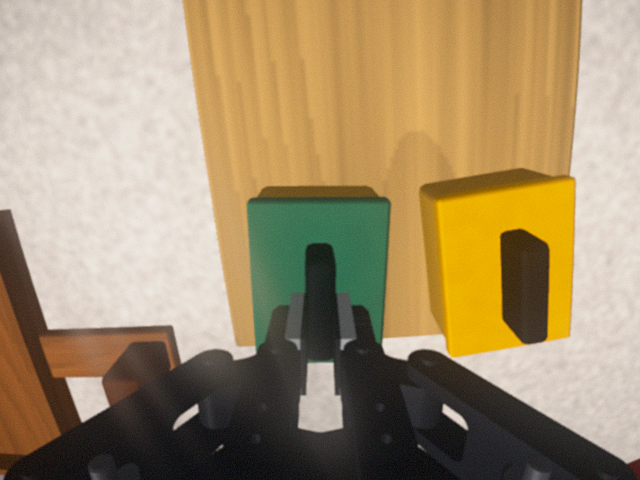

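```bash
python3 -m creep '[0,0,0,0,0.3,0,0,0,0,0.3,0.1,-0.1,0.5,0,0.3,0.1,-0.1,0.3,0,0.3,0,0,0.2,0,0.3,0,0,0,0,0.3]' 60; python3 -c "
from h import *
go([.5695,.304,.082],77)"
```

```text
time_s: 16.55
tcp_pos: [0.5689, 0.307, 0.2355]
orientation: [0.116, 0.993, -0.005, 0.003]
force: [-0.9, -0.6, 0.1]
opening: 0.0297
t 16.55 gp [0.5698 0.3054 0.0805] jaw 76.69 shift_cm [-0.01 -0.14 -0.15] spin -0.313354597803567 open 0.0297 F [-0.9 -0.6  0.1] j6 0.73
```

```bash
python3 -m creep '[0,0,0,0,1,0,0,0,0,1,0,0,0,0,1]' 70; python3 -c "
from h import *
go([.5695,.304,.082],77)"; python3 -m creep '[0,0,-2,0,1,0,0,-3,0,1,0,0,-3,0,1,0,0,0,0,1]'; python3 -c "
from h import *
go([.5695,.304,.082],81)
c=cam('wrist','w14')"
```

```text
time_s: 16.92
tcp_pos: [0.569, 0.307, 0.2358]
orientation: [0.116, 0.993, -0.005, 0.004]
force: [1.1, 0.7, -1.1]
opening: 0.0104
t 16.93 gp [0.5699 0.3054 0.0809] jaw 76.68 shift_cm [ 0.01 -0.15 -0.11] spin -0.3167063562590755 open 0.0104 F [ 1.1  0.7 -1.1] j6 0.73
time_s: 17.42
tcp_pos: [0.5683, 0.3078, 0.3163]
orientation: [0.116, 0.993, -0.005, 0.002]
force: [-0.5, -0.2, -1.8]
opening: 0.01
t 17.43 gp [0.5688 0.3061 0.1614] jaw 76.69 shift_cm [-0.07 -0.11  7.94] spin -4.312157045172697 open 0.01 F [-0.5 -0.2 -1.8] j6 0.73
```

View pics/w14.png

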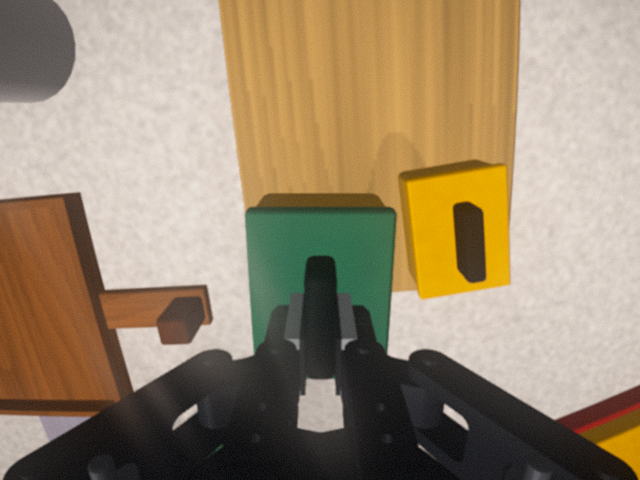

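```bash
python3 -m creep '[0,0,0,-4.3,1,0,0,0,0,1]'; python3 -c "
from h import *
go([.544,.005,.15],81)"
```

```text
time_s: 17.73
tcp_pos: [0.5673, 0.3073, 0.3119]
orientation: [0.078, 0.997, -0.007, -0.0]
force: [0.0, -0.6, -0.7]
opening: 0.0105
t 17.73 gp [0.567  0.3051 0.157 ] jaw 81.05 shift_cm [ -2.39 -29.99   1.12] spin 0.052024564850526644 open 0.0105 F [ 0.  -0.6 -0.7] j6 0.65
```

```bash
python3 -m creep '[-0.2,-3,0,0,1,-0.3,-4,0,0,1,-0.3,-4,0,0,1,-0.3,-4,0,0,1,-0.3,-4,0,0,1,-0.3,-4,0,0,1,-0.3,-3,0,0,1,0,0,0,0,1]'; python3 -c "
from h import *
go([.544,.005,.077],81)
c=cam('wrist','w15')
cam('scene','s15')"
```

```text
time_s: 18.73
tcp_pos: [0.5425, 0.04, 0.3069]
orientation: [0.085, 0.996, -0.009, -0.006]
force: [0.1, 0.5, -1.7]
opening: 0.01
t 18.73 gp [0.5403 0.0373 0.1519] jaw 80.3 shift_cm [-0.99 -2.98  7.54] spin -0.6979363744265044 open 0.01 F [ 0.1  0.5 -1.7] j6 0.25
```

View pics/w15.png

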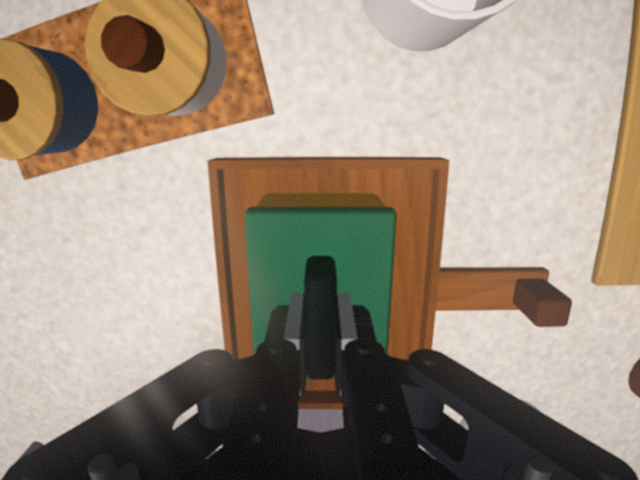

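View pics/s15.png

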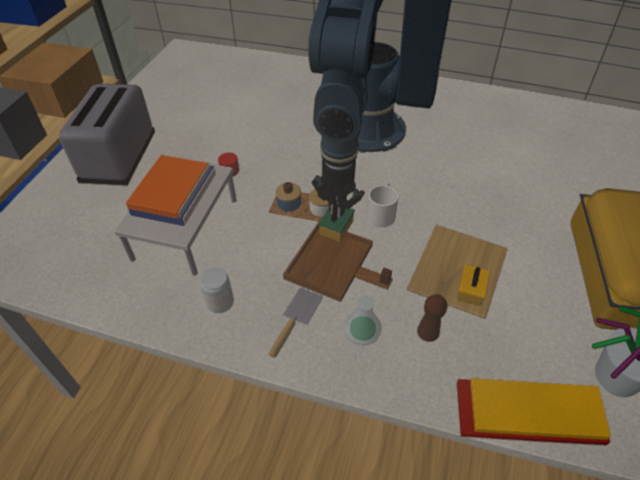

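```bash
python3 -c "
from h import *
c=cam('wrist')
a=at(c,209,158,.022)[:2];b=at(c,448,158,.022)[:2];u=(b-a);print(a,b,np.linalg.norm(u),np.degrees(np.arctan2(u[1],u[0])))
u/=np.linalg.norm(u); n=np.array([u[1],-u[0]]); ctr=(a+b)/2+.1*n; print('ctr',ctr)
B=np.mean([at(c,x,y,.048)[:2] for x,y in [(528,288),(566,298),(570,326),(540,327)]],0);print('block',B,B-ctr,np.degrees(np.arctan2(*(B-ctr)[::-1])))
c2=ctr
for p in [(-.04,-.034),(.04,.034)]: print(c2+p[0]*n+p[1]*u)
go([.544,.005,.077],81)"
```

```text
[ 0.47469119 -0.02824257] [0.5004574  0.12769314] 0.15805012960627104 80.6174457093823
ctr [0.58623648 0.03342273]
block [0.60916354 0.18390941] [0.02292705 0.15048667] 81.33744550970361
[0.54122874 0.00639861]
[0.63124423 0.06044685]
t 18.88 gp [0.5409 0.0396 0.1522] jaw 80.5 shift_cm [-0.95 -3.22  7.57] spin -0.49532354306927573 open 0.0102 F [-0.1 -0.2 -0.9] j6 0.25
```

```bash
python3 -m creep '[-0.4,-1.6,0.5,0,1,-0.3,-1.5,1,0,1,0,0,1,0,1,0,0,0,0,1]'; python3 -c "
from h import *
go([.542,.0065,.077],80.7)
c=cam('wrist','w16')"
```

```text
time_s: 19.38
tcp_pos: [0.5445, 0.0098, 0.2799]
orientation: [0.082, 0.997, -0.009, -0.006]
force: [0.5, 0.4, -1.1]
opening: 0.0101
t 19.38 gp [0.5422 0.0072 0.1249] jaw 80.61 shift_cm [-0.05  0.01  4.79] spin -0.09104226046780184 open 0.0101 F [ 0.5  0.4 -1.1] j6 0.19
```

View pics/w16.png

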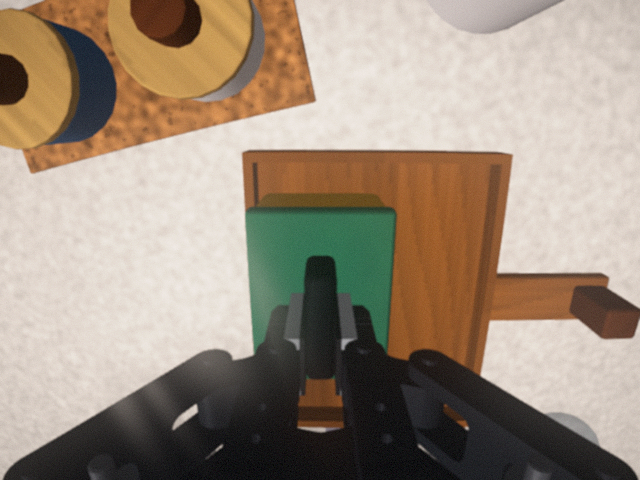

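```bash
python3 -m creep '[0,0,1.5,0,1,0,0,1.5,0,1,0,0,0.5,0,1,0,0,0,0,1]'; python3 -c "
from h import *
go([.542,.0065,.077],80.7)
c=cam('wrist','w17')"
```

```text
time_s: 19.92
tcp_pos: [0.544, 0.01, 0.2426]
orientation: [0.081, 0.997, -0.009, -0.006]
force: [0.2, 1.0, -0.4]
opening: 0.0104
t 19.93 gp [0.5418 0.0074 0.0877] jaw 80.67 shift_cm [-0.05 -0.07  1.07] spin -0.025170478515406103 open 0.0104 F [ 0.2  1.  -0.4] j6 0.19
```

View pics/w17.png

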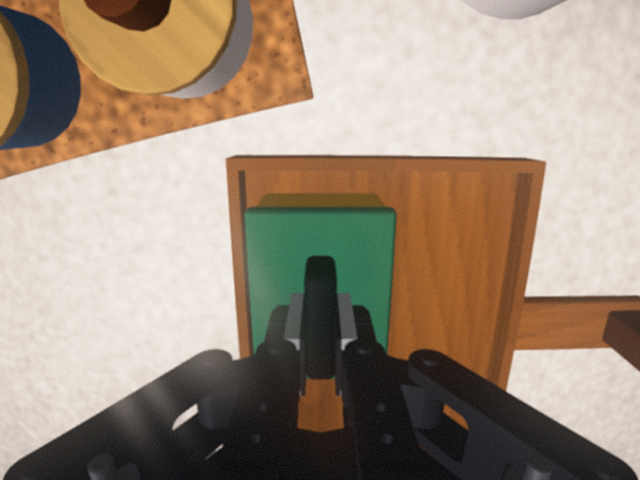

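```bash
python3 -m creep '[0,0.2,0.6,0,1,0,0,0.4,0,1,0,0,0.2,0,1,0,0,0,0,1]'; python3 -c "
from h import *
go([.542,.0065,.077],80.7)"
```

```text
time_s: 20.48
tcp_pos: [0.5444, 0.0117, 0.2325]
orientation: [0.081, 0.997, -0.009, -0.005]
force: [0.3, 0.8, -0.6]
opening: 0.0103
t 20.48 gp [0.5426 0.0091 0.0775] jaw 80.67 shift_cm [ 0.02 -0.26  0.06] spin -0.03489231133548287 open 0.0103 F [ 0.3  0.8 -0.6] j6 0.19
```

```bash
python3 -m creep '[0,0,0.2,0,1,0,0,0,0,1]'; python3 -c "
from h import *
go([.542,.0065,.077],80.7)"; python3 -m creep '[0,0,0,0,0.5,0,0,0,0,0.2,0,0,0,0,0.2,0,0,-1.5,0,0.2,0,0,-4,0,0.2,0,0,-4,0,0.2,0,0,-2,0,0.2,0,0,0,0,0.2]';python3 -c "
from h import *
go([.5835,.3915,.2],87)
cam('wrist','w18')"
```

```text
time_s: 20.72
tcp_pos: [0.544, 0.0115, 0.2325]
orientation: [0.081, 0.997, -0.009, -0.004]
force: [0.3, 0.8, -0.6]
opening: 0.0103
t 20.73 gp [0.5425 0.0088 0.0775] jaw 80.66 shift_cm [ 0.01 -0.24  0.05] spin -0.044339852018026704 open 0.0103 F [ 0.3  0.8 -0.6] j6 0.19
time_s: 21.72
tcp_pos: [0.5452, 0.0135, 0.3538]
orientation: [0.082, 0.997, -0.009, -0.004]
force: [0.3, -0.2, -0.1]
opening: 0.034
t 21.73 gp [0.5439 0.0108 0.1989] jaw 80.65 shift_cm [ 2.28 38.2  -0.81] spin -6.348038459198733 open 0.034 F [ 0.3 -0.2 -0.1] j6 0.19
```

View pics/w18.png

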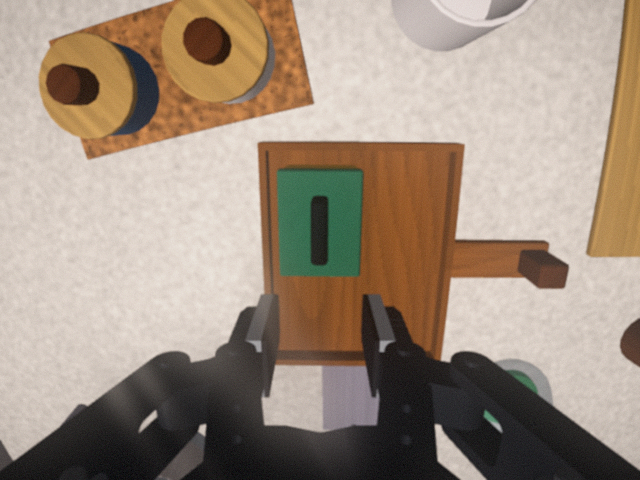

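```bash
python3 -m creep '[0.1,3,-0.2,-1,-0.2,0.2,4.4,-0.2,-1,-0.2,0.2,4.5,-0.2,-1,-0.2,0.2,4.5,-0.2,-1,-0.2,0.2,4.5,0,-1,-0.2,0.2,4.5,0,-1,-0.2,0.2,4.5,0,0,-0.2,0.2,4.5,0,0,-0.2,0.2,2.5,0,0,-0.2,0,0,0,0,-0.2]';python3 -c "
from h import *
go([.5835,.3915,.12],87)
c=cam('wrist','w19')"
```

```text
time_s: 23.02
tcp_pos: [0.5625, 0.3926, 0.3399]
orientation: [0.029, 0.999, -0.013, -0.013]
force: [1.0, -0.9, 0.6]
opening: 0.0513
t 23.02 gp [0.5585 0.3886 0.185 ] jaw 86.72 shift_cm [-2.64  0.6   6.42] spin -0.27621285277318464 open 0.0513 F [ 1.  -0.9  0.6] j6 0.67
```

View pics/w19.png

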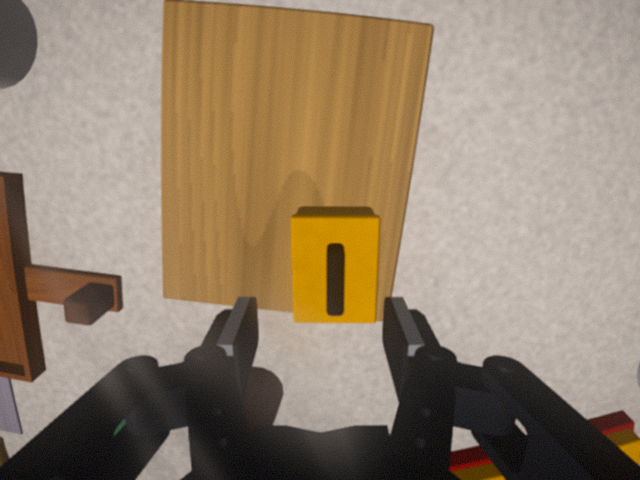

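```bash
python3 -c "
from h import *
c=cam('wrist')
print(at(c,336,279,.079), at(c,336,268,.055))
a=at(c,336,246,.079)[:2];b=at(c,336,313,.079)[:2];print((a+b)/2,np.degrees(np.arctan2(*(b-a)[::-1])))
go([.5835,.3915,.12],87)"
```

```text
[0.57880107 0.39282353 0.079     ] [0.58010516 0.39306044 0.055     ]
[0.57981544 0.39278453] -2.5723403167449312
t 23.12 gp [0.5588 0.3867 0.1856] jaw 86.62 shift_cm [-2.6   0.8   6.47] spin -0.379947968800721 open 0.0512 F [-0.7 -0.8  0.7] j6 0.67
```

```bash
python3 -m creep '[-1.2,0.3,2.5,-0.5,-0.2,-1.2,0.3,2.5,0,-0.2,-0.1,0,2,0,-0.2,0,0,0,0,-0.2]';python3 -c "
from h import *
go([.582,.392,.081],87.3)
c=cam('wrist','w20')"
```

```text
time_s: 23.62
tcp_pos: [0.5877, 0.388, 0.2683]
orientation: [0.028, 0.999, -0.014, -0.013]
force: [0.1, 0.4, -0.8]
opening: 0.0511
t 23.62 gp [0.5836 0.3838 0.1134] jaw 86.85 shift_cm [0.12 0.91 3.22] spin -0.4489985081236938 open 0.0511 F [ 0.1  0.4 -0.8] j6 0.64
```

View pics/w20.png

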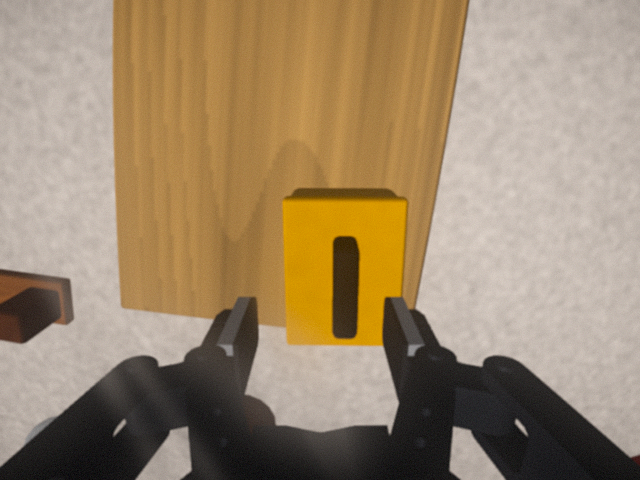

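Bar at column 345, about 0.9 cm to tool +y. Shift and lower.

```bash
python3 -m creep '[0.1,1,1,0,-0.2,0,0,1.2,-0.4,-0.2,0,0,0.5,0,-0.2,0,0,0,0,-0.2]';python3 -c "
from h import *
go([.582,.392,.081],87.3)
c=cam('wrist','w21')"
```

```text
time_s: 24.18
tcp_pos: [0.5871, 0.398, 0.243]
orientation: [0.024, 1.0, -0.012, -0.011]
force: [-0.4, 0.9, 0.1]
opening: 0.0514
t 24.18 gp [0.5836 0.3942 0.0881] jaw 87.26 shift_cm [ 0.14 -0.21  0.71] spin -0.04219530801999838 open 0.0514 F [-0.4  0.9  0.1] j6 0.65
```

View pics/w21.png

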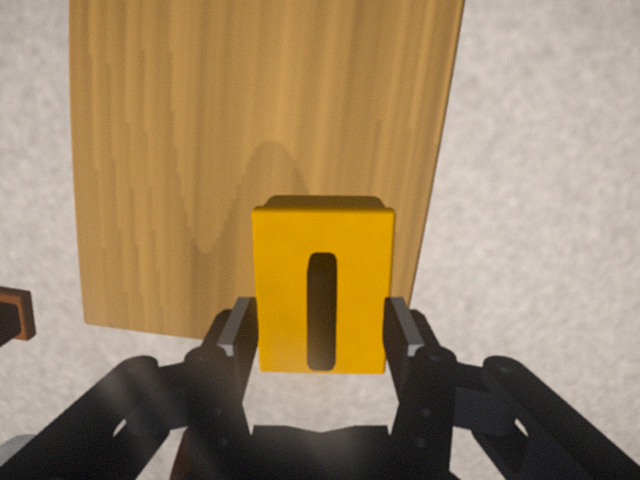

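```bash
python3 -m creep '[0,-0.1,0.5,0,-0.1,0,0,0.3,0,0,0,0,0.2,0,0,0,0,0,0,0]';python3 -c "
from h import *
go([.582,.392,.081],87.3)"
```

```text
time_s: 24.72
tcp_pos: [0.587, 0.3966, 0.2332]
orientation: [0.024, 1.0, -0.012, -0.01]
force: [-0.2, -1.3, 0.6]
opening: 0.043
t 24.73 gp [0.5837 0.393  0.0782] jaw 87.25 shift_cm [ 0.17 -0.11 -0.27] spin -0.05202253347977148 open 0.043 F [-0.2 -1.3  0.6] j6 0.64
```

```bash
python3 -m creep '[0,0,0,0,1,0,0,0,0,1,0,0,0,0,1]' 70; python3 -c "
from h import *
go([.582,.392,.081],87)"; python3 -m creep '[0,0,-2,0,1,0,0,-3,0,1,0,0,-3,0,1,0,0,0,3,1,0,0,0,3.4,1,0,0,0,0,1]'; python3 -c "
from h import *
go([.632,.060,.15],80.7)
c=cam('wrist','w22')"
```

```text
time_s: 25.1
tcp_pos: [0.5872, 0.3966, 0.2336]
orientation: [0.024, 1.0, -0.012, -0.01]
force: [-0.9, -0.1, -1.1]
opening: 0.01
t 25.1 gp [0.5839 0.393  0.0787] jaw 87.24 shift_cm [ 0.19 -0.11 -0.22] spin 0.2399257378470736 open 0.01 F [-0.9 -0.1 -1.1] j6 0.64
time_s: 25.85
tcp_pos: [0.5885, 0.3985, 0.3151]
orientation: [0.081, 0.997, -0.013, -0.01]
force: [-0.2, 0.1, -0.9]
opening: 0.0101
t 25.85 gp [0.585  0.3948 0.1602] jaw 80.71 shift_cm [-10.07 -32.24   1.73] spin 0.007048823213224864 open 0.0101 F [-0.2  0.1 -0.9] j6 0.76
```

View pics/w22.png

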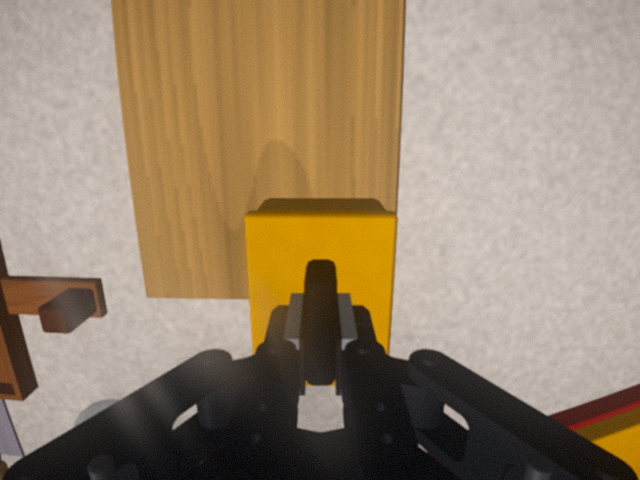

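```bash
python3 -m creep '[-0.9,-3,-0.2,0,1,-1.15,-3.7,-0.2,0,1,-1.15,-3.7,0,0,1,-1.15,-3.7,0,0,1,-1.15,-3.7,0,0,1,-1.15,-3.7,0,0,1,-1.15,-3.7,0,0,1,-1.1,-3.4,0,0,1,-0.6,-2,0,0,1,0,0,0,0,1]'; python3 -c "
from h import *
go([.632,.060,.075],80.7)
c=cam('wrist','w23');cam('scene','s23')"
```

```text
time_s: 27.15
tcp_pos: [0.6358, 0.0729, 0.323]
orientation: [0.073, 0.997, -0.014, -0.012]
force: [-0.2, -0.1, -1.6]
opening: 0.0101
t 27.15 gp [0.6317 0.069  0.1681] jaw 81.64 shift_cm [-0.37 -0.61  9.33] spin 0.9428988544509878 open 0.0101 F [-0.2 -0.1 -1.6] j6 0.27
```

View pics/w23.png

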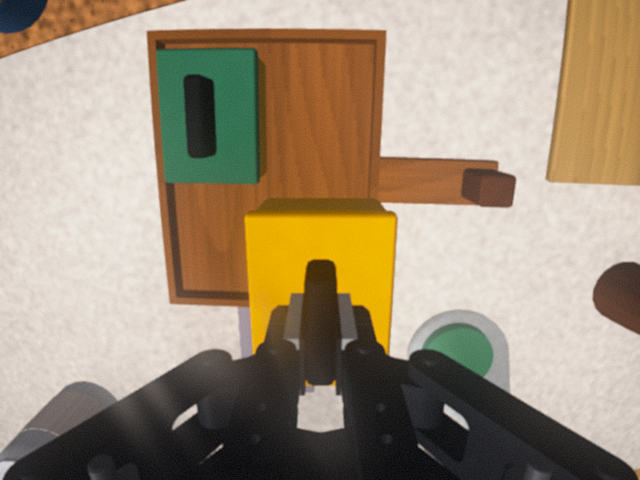

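View pics/s23.png

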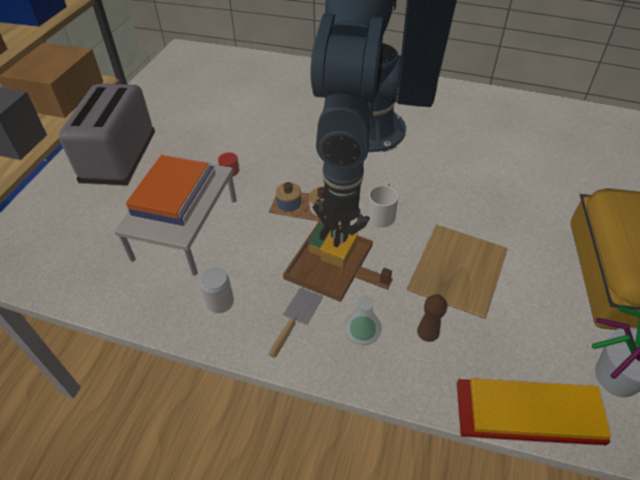

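```bash
python3 -c "
from h import *
c=cam('wrist')
a=at(c,149,31,.022)[:2];b=at(c,386,31,.022)[:2];d=at(c,170,303,.022)[:2];u=(b-a);print(a,b,d,np.linalg.norm(u),np.linalg.norm(d-a),np.degrees(np.arctan2(u[1],u[0])),np.degrees(np.arctan2(*(d-a)[::-1])))
u/=np.linalg.norm(u); n=np.array([u[1],-u[0]]); ctr=(b+d)/2; print('ctr',ctr)
P=np.array([at(c,x,y,.051)[:2] for x,y in [(158,48),(257,48),(259,183),(165,183)]]);g=P.mean(0)-ctr;print('green in tray',g@n,g@u)
print(ctr+.04*n+.036*u)
go([.632,.060,.075],80.7)"
```

```text
[ 0.47595683 -0.02856964] [0.50167848 0.12744775] [ 0.67222806 -0.06207706] 0.1581234685243053 0.199110881036816 80.63820212258871 -9.688133686530316
ctr [0.58695327 0.03268534]
green in tray -0.0419538324303094 -0.030296186204087985
[0.63227656 0.06169913]
t 27.3 gp [0.6315 0.071  0.1681] jaw 81.76 shift_cm [-0.42 -0.81  9.33] spin 1.059796509794566 open 0.0105 F [-0.4  0.6 -1.3] j6 0.27
```

```bash
python3 -m creep '[-0.2,-0.7,1.5,1,1,0,0,2.5,0,1,0,0,2,0,1,0,0,0,0,1]'; python3 -c "
from h import *
go([.6325,.062,.075],80.5)
c=cam('wrist','w24')"
```

```text
time_s: 27.8
tcp_pos: [0.6341, 0.0684, 0.2587]
orientation: [0.08, 0.997, -0.014, -0.013]
force: [-0.5, -0.2, -0.4]
opening: 0.01
t 27.8 gp [0.6298 0.0645 0.1038] jaw 80.88 shift_cm [-0.38 -0.12  2.87] spin 0.3783702652561942 open 0.01 F [-0.5 -0.2 -0.4] j6 0.27
```

View pics/w24.png

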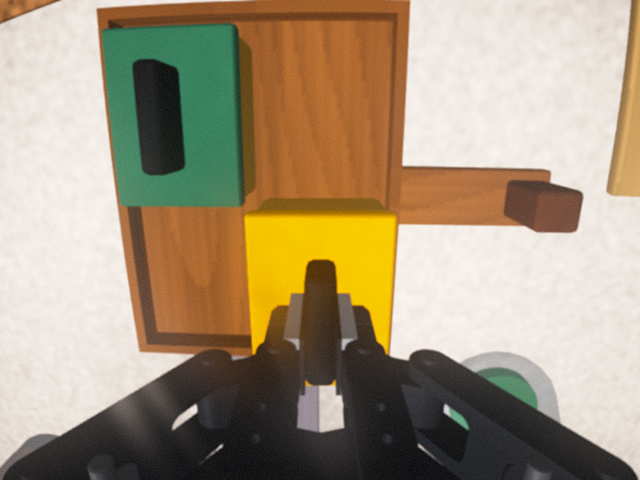

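```bash
python3 -m creep '[-0.2,-0.2,1,0.3,1,0,0,1,0,1,0,0,0.4,0,1,0,0,0,0,1]'; python3 -c "
from h import *
go([.6325,.062,.075],80.5)"
```

```text
time_s: 28.35
tcp_pos: [0.6361, 0.0657, 0.2354]
orientation: [0.082, 0.996, -0.013, -0.011]
force: [-0.4, -0.7, -0.8]
opening: 0.0106
t 28.35 gp [0.6324 0.0619 0.0805] jaw 80.57 shift_cm [-0.02  0.03  0.55] spin 0.06585423927846534 open 0.0106 F [-0.4 -0.7 -0.8] j6 0.27
```

```bash
python3 -m creep '[0,0,0.4,0,1,0,0,0.2,0,1,0,0,0,0,1]'; python3 -c "
from h import *
go([.6325,.062,.075],80.5)"
```

```text
time_s: 28.72
tcp_pos: [0.6362, 0.0656, 0.2297]
orientation: [0.082, 0.996, -0.013, -0.01]
force: [-0.1, -0.1, -1.1]
opening: 0.0102
t 28.73 gp [0.6327 0.0618 0.0748] jaw 80.56 shift_cm [ 0.02  0.02 -0.02] spin 0.0626132452195236 open 0.0102 F [-0.1 -0.1 -1.1] j6 0.27
```

```bash
python3 -m creep '[0,0,0.1,0,1,0,0,0,0,0.5,0,0,0,0,0.2,0,0,0,0,0.2,0,0,-1.5,0,0.2,0,0,-4,0,0.2,0,0,-4,0,0.2,0,0,-2,0,0.2,0,0,0,0,0.2]';python3 -c "
from h import *
go([.611,.186,.2],0)
c=cam('wrist','w25');crop(cam('scene'),260,170,420,320,4,'s25')"
```

```text
time_s: 29.85
tcp_pos: [0.6389, 0.0686, 0.3519]
orientation: [0.082, 0.996, -0.013, -0.009]
force: [0.4, -0.4, -0.7]
opening: 0.0339
t 29.85 gp [0.6358 0.0648 0.197 ] jaw 80.56 shift_cm [ 4.45 11.53 -0.55] spin 80.56228461142759 open 0.0339 F [ 0.4 -0.4 -0.7] j6 0.28
```

View pics/w25.png

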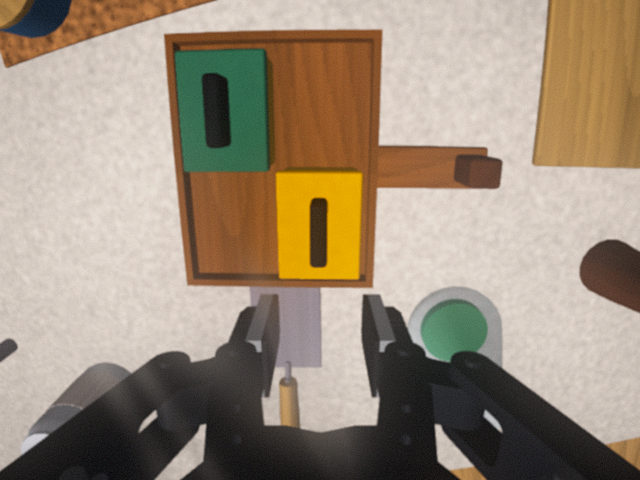

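View pics/s25.png

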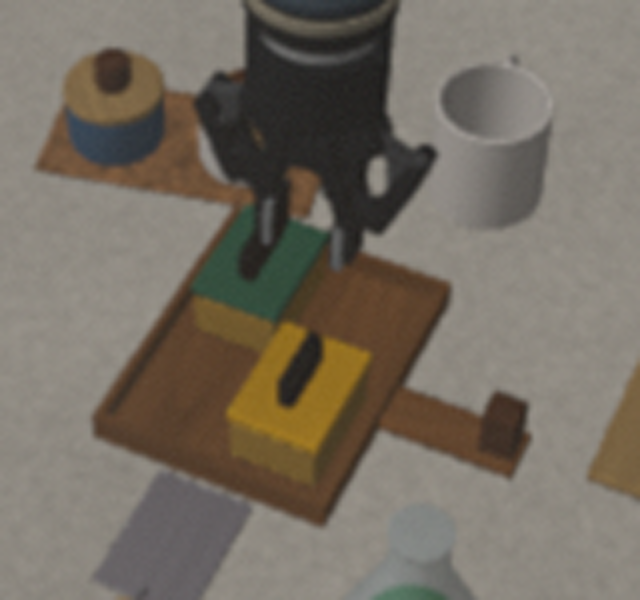

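```bash
python3 -m creep '[0,0,0,9.5,-0.2,0,0,0,10,-0.2,0,0,0,10,-0.2,0,0,0,10,-0.2,0,0,0,10,-0.2,0,0,0,10,-0.2,0,0,0,10,-0.2,0,0,0,10,-0.2,0,0,0,10,-0.2,0,0,0,0,-0.2]';python3 -c "
from h import *
go([.611,.186,.15],-9.4)
c=cam('wrist','w26')"
```

```text
time_s: 31.2
tcp_pos: [0.635, 0.0679, 0.3346]
orientation: [0.776, 0.631, -0.027, -0.004]
force: [0.1, -0.1, 0.6]
opening: 0.0513
t 31.2 gp [0.6278 0.0637 0.1799] jaw -11.82 shift_cm [11.74 -4.03  2.72] spin -2.422476201653623 open 0.0513 F [ 0.1 -0.1  0.6] j6 1.89
```

View pics/w26.png

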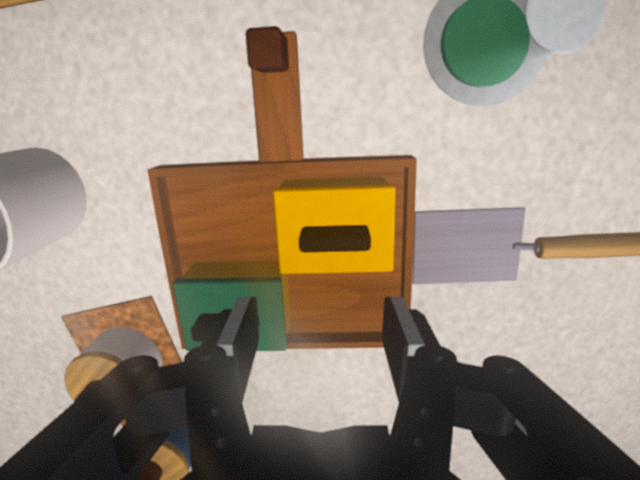

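```bash
cat >> h.py <<'E'
_go=go
def go(p,yaw=None):
    _go(p,yaw); M=tool()[1]; print("tilt world (zx,zy) mrad",(M[:2,2]*1000).round(1),"in tool-yaw frame",(1000*np.array([M[:2,2]@M[:2,0],M[:2,2]@M[:2,1]])).round(1))
E
python3 -m creep '[2.9,-1,0,2.4,-0.2,2.9,-1,0,0,-0.2,2.9,-1,0,0,-0.2,2.2,-0.7,0,0,-0.2,0,0,0,0,-0.2,0,0,0,0,-0.2]';python3 -c "
from h import *
go([.611,.186,.1],-9.4)
c=cam('wrist','w27')"
```

```text
time_s: 32.0
tcp_pos: [0.6231, 0.1847, 0.3289]
orientation: [0.783, 0.622, -0.029, -0.004]
force: [-0.1, -0.2, 0.6]
opening: 0.0512
t 32.0 gp [0.6153 0.1802 0.1742] jaw -13.12 shift_cm [ 0.76 -0.23  7.41] spin -3.7210958869342363 open 0.0512 F [-0.1 -0.2  0.6] j6 2.09
tilt world (zx,zy) mrad [-50.5 -29. ] in tool-yaw frame [-39.6 -42.6]
```

View pics/w27.png

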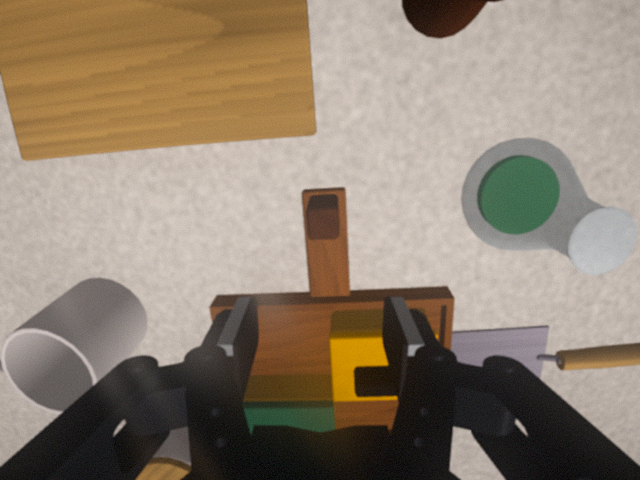

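```bash
python3 -m creep '[0.7,-0.2,0,-3.7,-0.2,0,0,0,0,-0.2]';python3 -c "
from h import *
go([.611,.186,.1],-9.4)"
python3 -m creep '[0,0,5,0,-0.2]';python3 -c "
from h import *
go([.611,.186,.1],-9.4)"
python3 -m creep '[0,0,-5,0,-0.2]';python3 -c "
from h import *
go([.611,.186,.1],-9.4)"
```

```text
time_s: 32.3
tcp_pos: [0.6231, 0.1902, 0.3288]
orientation: [0.762, 0.646, -0.029, -0.005]
force: [-0.5, 0.0, 0.1]
opening: 0.051
t 32.3 gp [0.6153 0.1857 0.1741] jaw -9.46 shift_cm [ 0.23 -0.09  7.41] spin -0.056065293337113076 open 0.051 F [-0.5  0.   0.1] j6 2.03
tilt world (zx,zy) mrad [-50.6 -29.1] in tool-yaw frame [-36.9 -45.1]
time_s: 32.42
tcp_pos: [0.6222, 0.1884, 0.2819]
orientation: [0.763, 0.646, -0.025, -0.004]
force: [0.3, -0.6, -1.5]
opening: 0.051
t 32.42 gp [0.6156 0.1842 0.1271] jaw -9.56 shift_cm [ 0.19 -0.38  2.72] spin -0.16451259150710484 open 0.051 F [ 0.3 -0.6 -1.5] j6 2.03
tilt world (zx,zy) mrad [-42.9 -26.9] in tool-yaw frame [-33.6 -37.8]
time_s: 32.55
tcp_pos: [0.6192, 0.1871, 0.3208]
orientation: [0.764, 0.645, -0.036, -0.008]
force: [2.6, -0.3, 2.2]
opening: 0.0514
t 32.55 gp [0.609  0.1818 0.1662] jaw -9.73 shift_cm [0.74 0.52 6.58] spin -0.3250991451023708 open 0.0514 F [ 2.6 -0.3  2.2] j6 2.04
tilt world (zx,zy) mrad [-65.7 -34. ] in tool-yaw frame [-44.5 -58.9]
```

```bash
python3 -c "
from h import *
for _ in range(4): cam('wrist')
go([.611,.186,.1],-9.4)"
python3 -m creep '[0,0,3,0,-0.2,0,0,3,0,-0.2]';python3 -c "
from h import *
go([.611,.186,.1],-9.4)
for _ in range(4): cam('wrist')
go([.611,.186,.1],-9.4)"
```

```text
t 32.75 gp [0.6187 0.185  0.1785] jaw -9.67 shift_cm [ 0.23 -0.5   7.87] spin -0.26571111389444013 open 0.0511 F [ 0.2 -0.  -0.5] j6 2.04
tilt world (zx,zy) mrad [-40.1 -26.2] in tool-yaw frame [-32.5 -35.1]
time_s: 33.0
tcp_pos: [0.6239, 0.1867, 0.2745]
orientation: [0.765, 0.644, -0.021, -0.002]
force: [-0.2, -0.2, 0.2]
opening: 0.051
t 33.0 gp [0.6186 0.1829 0.1197] jaw -9.81 shift_cm [ 0.23 -0.74  1.98] spin -0.4121671772222868 open 0.051 F [-0.2 -0.2  0.2] j6 2.04
tilt world (zx,zy) mrad [-34.2 -24.6] in tool-yaw frame [-30.  -29.5]
t 33.2 gp [0.6181 0.1831 0.1204] jaw -9.78 shift_cm [ 0.23 -0.69  2.05] spin -0.37861423254121007 open 0.0513 F [ 0.3 -0.6  0.8] j6 2.04
tilt world (zx,zy) mrad [-36.1 -25.1] in tool-yaw frame [-30.8 -31.3]
```

```bash
python3 -m creep '[0,0,-6,0,-0.2]' >/dev/null;python3 -c "
from h import *
for _ in range(4): cam('wrist')
go([.611,.186,.1],-9.4)"
python3 -m creep '[0,0,-6,0,-0.2]'>/dev/null;python3 -c "
from h import *
for _ in range(4): cam('wrist')
go([.611,.186,.1],-9.4)"
python3 -m creep '[0,0,6,0,-0.2,0,0,5,0,-0.2,0,0,0,0,-0.2]';python3 -c "
from h import *
for _ in range(4): cam('wrist')
go([.611,.186,.1],-9.4)"
```

```text
t 33.52 gp [0.6217 0.1849 0.1832] jaw -9.79 shift_cm [ 0.16 -0.85  8.34] spin -0.3905877831296891 open 0.0514 F [-1.1 -0.2 -0. ] j6 2.04
tilt world (zx,zy) mrad [-31.2 -23.6] in tool-yaw frame [-28.5 -26.8]
t 33.85 gp [0.6242 0.1865 0.2439] jaw -9.79 shift_cm [ 0.12 -0.94 14.42] spin -0.3926001288604368 open 0.0512 F [ 0.1  0.2 -0.7] j6 2.04
tilt world (zx,zy) mrad [-28.7 -22.9] in tool-yaw frame [-27.4 -24.4]
time_s: 34.22
tcp_pos: [0.6246, 0.1871, 0.2841]
orientation: [0.765, 0.644, -0.019, -0.001]
force: [0.5, 0.3, 0.8]
opening: 0.0517
t 34.42 gp [0.6238 0.1848 0.1355] jaw -9.8 shift_cm [-0.01 -1.23  3.57] spin -0.39521548975929477 open 0.051 F [0.4 0.1 0.5] j6 2.04
tilt world (zx,zy) mrad [-20.1 -20.3] in tool-yaw frame [-23.4 -16.3]
```

```bash
python3 -m creep '[0,0,-6,0,-0.2]' >/dev/null;python3 -c "
from h import *
for _ in range(4): cam('wrist')"
python3 -m creep '[0,0,-6,0,-0.2]'>/dev/null;python3 -c "
from h import *
for _ in range(4): cam('wrist')"
python3 -m creep '[0,-0.6,6,0,-0.2,0,-0.5,5,0,-0.2,0,0,0,0,-0.2]';python3 -c "
from h import *
for _ in range(4): cam('wrist')
go([.611,.186,.1],-9.4)
c=cam('wrist','w28')"
```

```text
time_s: 35.45
tcp_pos: [0.6167, 0.1902, 0.2999]
orientation: [0.765, 0.644, -0.011, 0.003]
force: [0.2, 0.0, 1.2]
opening: 0.0513
t 35.65 gp [0.6192 0.1886 0.1512] jaw -9.8 shift_cm [-0.32 -0.76  5.12] spin -0.40081616772837947 open 0.0511 F [1.  0.5 0.6] j6 2.04
tilt world (zx,zy) mrad [ -1.9 -14.8] in tool-yaw frame [-14.9   0.6]
```

View pics/w28.png

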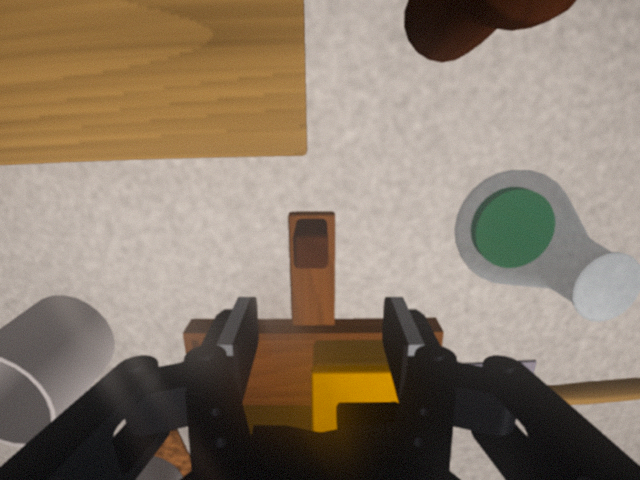

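```bash
python3 -c "
from h import *
c=cam('wrist'); crop(c,270,190,360,340,4,'w28c')
print(at(c,311,251,.048))
a=at(c,185,320,.022);b=at(c,440,320,.022);print(a,b)
go([.611,.186,.1],-9.4)"
```

```text
[0.61303461 0.18425939 0.048     ]
[0.5066404  0.13623339 0.022     ] [0.69710289 0.10356337 0.022     ]
t 35.75 gp [0.6192 0.1886 0.1512] jaw -9.8 shift_cm [-0.32 -0.76  5.12] spin -0.4002845090765845 open 0.0513 F [-0.3  0.2 -0.8] j6 2.04
tilt world (zx,zy) mrad [ -1.5 -14.6] in tool-yaw frame [-14.7   1. ]
```

View pics/w28c.png

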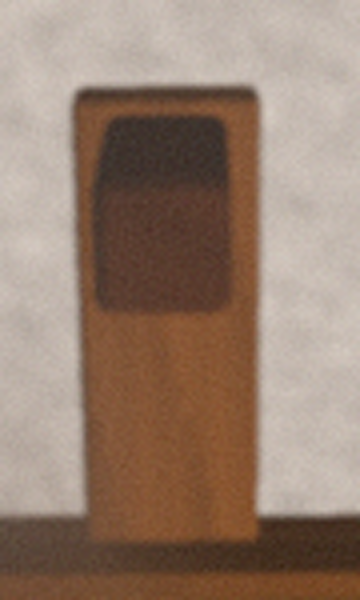

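```bash
python3 -m creep '[-0.4,-0.6,3,0,-0.1,0,0,3,0,-0.1,0,0,1,0,-0.1]';python3 -c "
from h import *
for _ in range(2): cam('wrist')
go([.6125,.1845,.042],-9.6)
c=cam('wrist','w29')"
```

```text
time_s: 36.12
tcp_pos: [0.6151, 0.1875, 0.2402]
orientation: [0.765, 0.644, -0.001, 0.007]
force: [-0.3, -0.2, -0.3]
opening: 0.0468
t 36.23 gp [0.6165 0.1857 0.0857] jaw -9.81 shift_cm [-0.15 -0.41  4.36] spin -0.20740071628011947 open 0.047 F [-0.6  0.2 -0.5] j6 2.04
tilt world (zx,zy) mrad [  8.1 -11.7] in tool-yaw frame [-10.2   9.9]
```

View pics/w29.png

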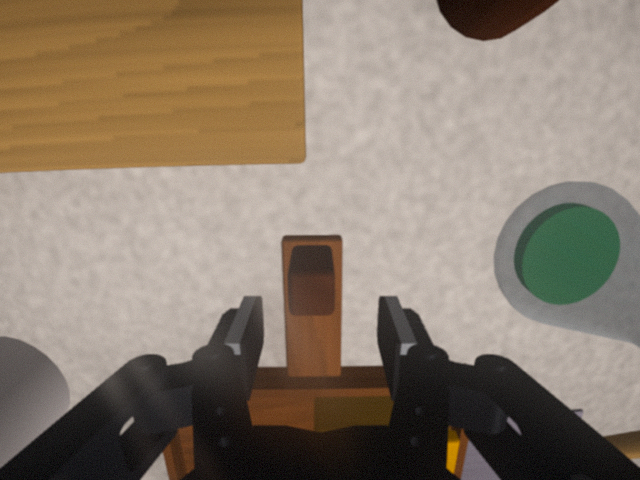

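```bash
python3 -m creep '[-0.1,-0.4,1.5,0,-0.1]' >/dev/null;python3 -c "
from h import *
for _ in range(3): cam('wrist')
go([.6125,.1845,.042],-9.6)"; python3 -m creep '[0,0,2.5,0,-0.1]' ;python3 -c "
from h import *
for _ in range(3): cam('wrist')
go([.6125,.1845,.042],-9.6)
c=cam('wrist','w30')"
```

```text
t 36.55 gp [0.6122 0.1853 0.0708] jaw -9.8 shift_cm [-0.04  0.02  2.89] spin -0.20280367208961536 open 0.0473 F [ 0.6  0.3 -0.1] j6 2.04
tilt world (zx,zy) mrad [  7.8 -11.7] in tool-yaw frame [-10.2   9.7]
time_s: 36.67
tcp_pos: [0.6121, 0.1871, 0.2026]
orientation: [0.765, 0.644, 0.001, 0.008]
force: [0.0, -0.3, -1.5]
opening: 0.0469
t 36.83 gp [0.6115 0.1847 0.0452] jaw -9.8 shift_cm [-0.    0.1   0.32] spin -0.20106598211508242 open 0.0471 F [ 0.3 -0.3  0.5] j6 2.04
tilt world (zx,zy) mrad [  5.6 -12.4] in tool-yaw frame [-11.3   7.7]
```

View pics/w30.png

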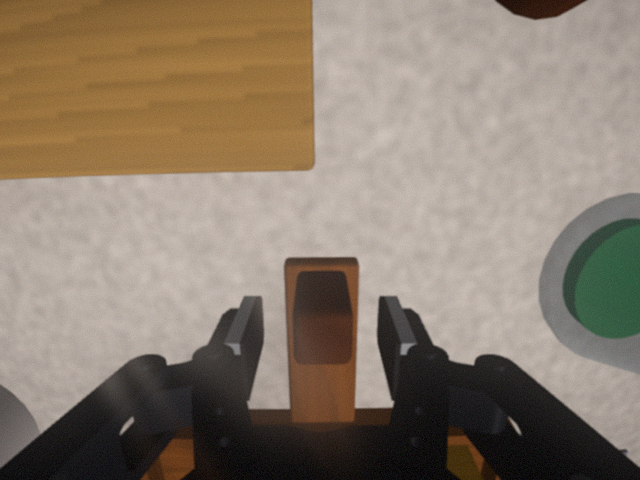

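```bash
python3 -m creep '[0,0,0.3,0,-0.1,0,0,0,0,0.5,0,0,0,0,1,0,0,0,0,1,0,0,0,0,1]' 60;python3 -c "
from h import *
go([.6125,.1845,.042],-9.6)
crop(cam('side'),200,180,420,360,3,'d31')
cam('scene','s31')"
```

```text
time_s: 37.5
tcp_pos: [0.6118, 0.1871, 0.2004]
orientation: [0.765, 0.644, 0.0, 0.007]
force: [1.2, 1.6, -1.2]
opening: 0.021
t 37.5 gp [0.6133 0.1854 0.0454] jaw -9.8 shift_cm [-0.1  -0.07  0.34] spin -0.19527880804226072 open 0.021 F [ 1.2  1.6 -1.2] j6 2.04
tilt world (zx,zy) mrad [  9.8 -10.7] in tool-yaw frame [-8.8 11.5]
```

View pics/d31.png

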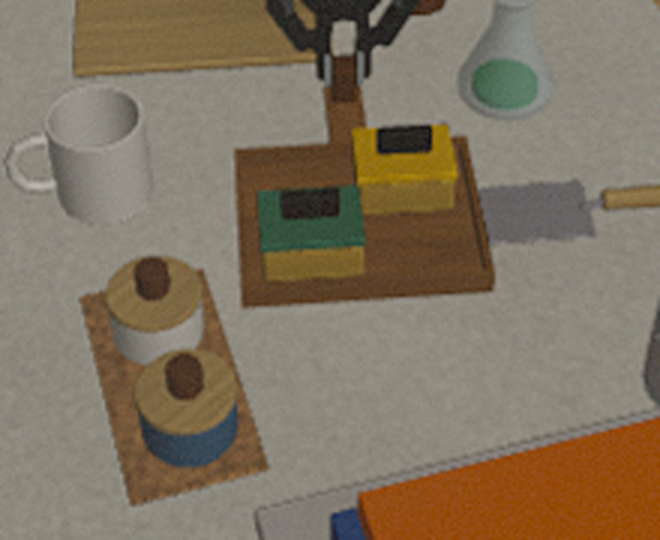

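View pics/s31.png

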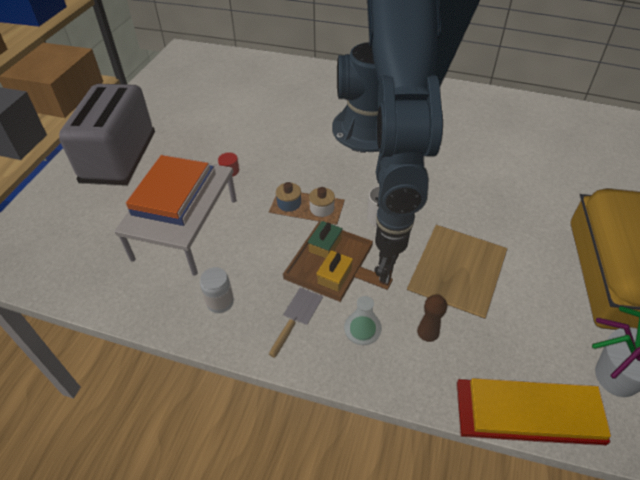

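```bash
python3 -m creep '[-1.5,0,0,-1,1,-2,0,0,-1.2,1,-2,0,0,-1.2,1]';python3 -c "
from h import *
cam('wrist');cam('wrist')
go([.574,-.027,.045],1.9)"
```

```text
time_s: 37.98
tcp_pos: [0.6033, 0.1337, 0.2004]
orientation: [0.744, 0.668, 0.001, 0.006]
force: [-0.3, 2.6, -1.8]
opening: 0.0207
t 38.08 gp [0.6045 0.1308 0.0454] jaw -6.32 shift_cm [-16.02  -1.3    0.17] spin -8.216075699325344 open 0.0205 F [-1.  -2.1 -1.9] j6 1.9
tilt world (zx,zy) mrad [ 8.8 -9.8] in tool-yaw frame [-8.8  9.8]
```

```bash
python3 -m creep '[-2,-0.1,0,-1.2,1,-2.5,-0.1,0,-1.3,1,-2.5,-0.1,0,-1.3,1,-2,-0.1,0,-1.3,1]';python3 -c "
from h import *
cam('wrist')
go([.574,-.027,.045],1.9)
c=cam('wrist','w32');cam('scene','s32')"
```

```text
time_s: 38.58
tcp_pos: [0.5927, 0.0449, 0.2009]
orientation: [0.714, 0.701, 0.001, 0.005]
force: [-0.1, 1.9, -1.4]
opening: 0.0213
t 38.62 gp [0.5939 0.0419 0.0459] jaw -1.05 shift_cm [-6.92 -1.87  0.12] spin -2.948067957779358 open 0.021 F [-0.3 -4.1 -3.3] j6 1.66
tilt world (zx,zy) mrad [ 9.1 -7.5] in tool-yaw frame [-7.3  9.2]
```

View pics/w32.png

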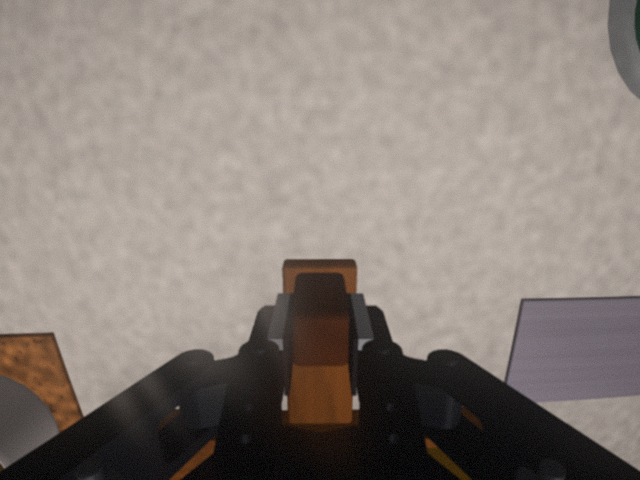

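View pics/s32.png

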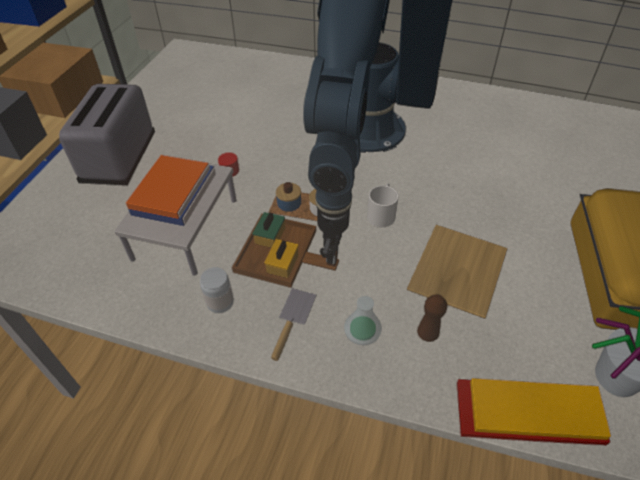

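```bash
python3 -m creep '[-2,-0.4,0,-1,1,-2,-0.5,0,-1,1,-1.6,-0.4,0,-0.9,1]';python3 -c "
from h import *
cam('wrist');cam('wrist')
go([.577,-.027,.045],1.9)
crop(cam('side'),270,200,500,380,3,'d33')
crop(cam('scene'),100,150,340,330,3,'s33')"
```

```text
time_s: 39.1
tcp_pos: [0.5806, -0.0077, 0.2011]
orientation: [0.695, 0.719, 0.002, 0.005]
force: [-0.2, 2.3, -1.1]
opening: 0.0206
t 39.2 gp [ 0.582  -0.0094  0.0461] jaw 1.81 shift_cm [-1.74 -0.56  0.11] spin -0.09072577738058385 open 0.021 F [-0.1 -1.  -3.3] j6 1.53
tilt world (zx,zy) mrad [10.2 -5.2] in tool-yaw frame [-5.5 10.1]
```

View pics/d33.png

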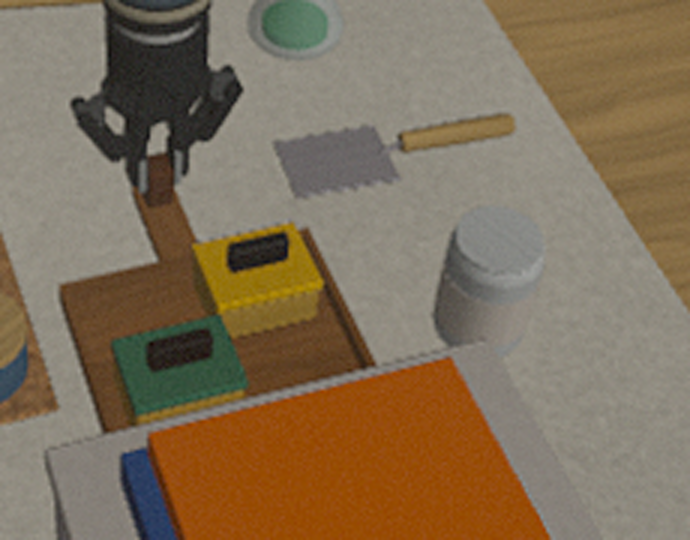

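View pics/s33.png

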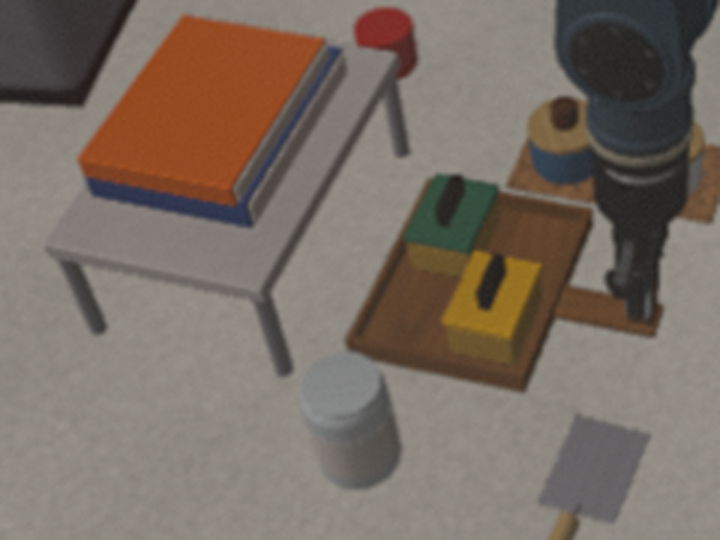

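```bash
python3 -c "
from h import *
S=cam('scene')
P=[at(S,100+x/3,150+y/3,.022)[:2] for x,y in [(349,343),(524,387),(591,210)]]
print(P,[np.degrees(np.arctan2(*(b-a)[::-1])) for a,b in zip(P,P[1:])],'ctr',(P[0]+P[2])/2)
B=[at(S,100+x/3,150+y/3,.12)[:2] for x,y in [(398,57),(265,289),(48,247)]]
print(B,'mid mouth',(B[0]+B[1])/2,np.degrees(np.arctan2(*(B[1]-B[0])[::-1])))
# legs at floor
L=[at(S,100+x/3,150+y/3,0)[:2] for x,y in [(402,154),(283,373),(97,332)]];print('legs',L)
"
```

```text
[array([ 0.69306917, -0.23434933]), array([ 0.6941294, -0.0758769]), array([ 0.48811033, -0.08698494])] [np.float64(89.61668023385756), np.float64(-176.9137412512228)] ctr [ 0.59058975 -0.16066714]
[array([ 0.44277862, -0.28334874]), array([ 0.72927221, -0.27342895]), array([ 0.739657  , -0.46682306])] mid mouth [ 0.58602542 -0.27838884] 1.9830648113194604
legs [array([ 0.44949985, -0.29378764]), array([ 0.72427654, -0.28583489]), array([ 0.73094956, -0.46468298])]
```

```bash
python3 -c "
from h import *
go([.584,-.222,.045],1.9)"
```

```text
t 39.35 gp [ 0.5822 -0.0086  0.046 ] jaw 1.85 shift_cm [-21.33  -0.51   0.21] spin -0.052192767274448215 open 0.021 F [-0.4 -1.9 -1.8] j6 1.53
tilt world (zx,zy) mrad [10.3 -5. ] in tool-yaw frame [-5.3 10.1]
```

```bash
python3 -m creep '[-1.5,-0.1,0,0,1,-1.5,-0.1,0,0,1]';python3 -c "
from h import *
cam('wrist');cam('wrist')
go([.584,-.222,.045],1.9)
crop(cam('side'),270,250,500,430,3,'d34')
crop(cam('scene'),100,150,340,330,3,'s34')"
```

```text
time_s: 39.6
tcp_pos: [0.5802, -0.0367, 0.2012]
orientation: [0.695, 0.719, 0.003, 0.005]
force: [0.4, 2.7, -1.7]
opening: 0.0204
t 39.7 gp [ 0.5817 -0.0388  0.0462] jaw 1.88 shift_cm [-18.32  -0.37   0.21] spin -0.017694845730389375 open 0.021 F [ 0.  -2.7 -2.4] j6 1.47
tilt world (zx,zy) mrad [10.7 -4.6] in tool-yaw frame [-5.  10.6]
```

View pics/s34.png

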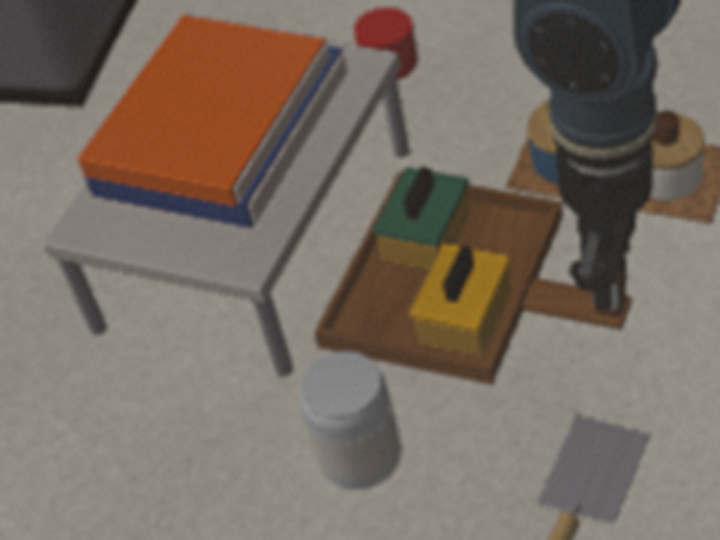

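```bash
python3 -m creep '[-1.5,-0.05,0,0,1,-2,-0.05,0,0,1,-2,-0.05,0,0,1]';python3 -c "
from h import *
cam('wrist');cam('wrist')
go([.584,-.222,.045],1.9)
crop(cam('side'),270,250,500,430,3,'d35')
S=cam('scene');crop(S,100,150,340,330,3,'s35')"
```

```text
time_s: 40.17
tcp_pos: [0.5803, -0.094, 0.2014]
orientation: [0.695, 0.719, 0.003, 0.005]
force: [0.0, 2.5, -0.4]
opening: 0.0207
t 40.27 gp [ 0.582  -0.0962  0.0464] jaw 1.86 shift_cm [-12.58  -0.21   0.2 ] spin -0.039674964384133204 open 0.0212 F [-0.2 -1.7 -2.3] j6 1.38
tilt world (zx,zy) mrad [10.6 -4.8] in tool-yaw frame [-5.1 10.5]
```

View pics/s35.png

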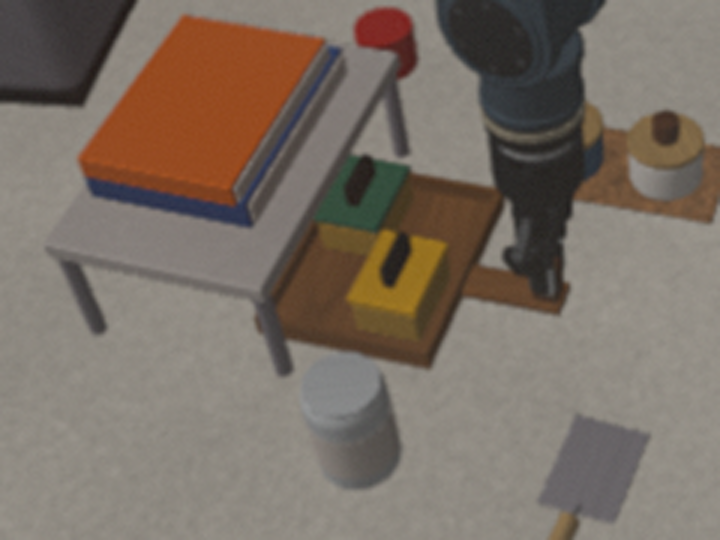

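View pics/d35.png

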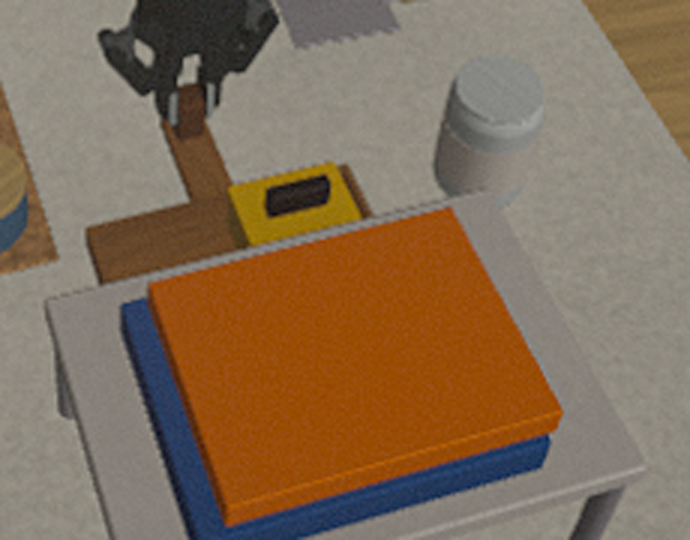

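```bash
python3 -c "
from h import *
S=cam('scene')
a=at(S,100+430/3,150+362/3,.022)[:2];b=at(S,100+501/3,150+197/3,.022)[:2];print(a,b,np.degrees(np.arctan2(*(a-b)[::-1])),(a+b)/2)
L=[at(S,100+x/3,150+y/3,0)[:2] for x,y in [(402,152),(283,370)]];m=(L[0]+L[1])/2;print(L,m)
d=np.array([-.033,.999]);n=np.array([.999,.033]);print('x of tray rel legs',((a+b)/2-m)@n)
D=cam('side')
a=at(D,270+88/3,250+230/3,.022);print(a)
"
```

```text
[ 0.69218452 -0.16042887] [ 0.49587489 -0.17164187] 3.269122225560991 [ 0.59402971 -0.16603537]
[array([ 0.44694823, -0.29489196]), array([ 0.72134808, -0.28727285])] [ 0.58414816 -0.29108241]
x of tray rel legs 0.01399822324085851
[ 0.48532147 -0.1782838   0.022     ]
```

```bash
python3 -m creep '[-1.5,-0.4,0,0.3,1,-2,-0.4,0,0.3,1,-2,-0.3,0,0.2,1]';python3 -c "
from h import *
cam('wrist');cam('wrist')
go([.576,-.222,.045],1.9)
D=cam('side');crop(D,270,250,500,430,3,'d36')
S=cam('scene');crop(S,100,150,340,330,3,'s36')"
```

```text
time_s: 40.85
tcp_pos: [0.5708, -0.1488, 0.2016]
orientation: [0.699, 0.716, 0.003, 0.005]
force: [1.1, 2.7, -0.5]
opening: 0.0211
t 40.95 gp [ 0.5724 -0.1508  0.0465] jaw 1.22 shift_cm [-7.13  0.21  0.18] spin -0.6834960722489001 open 0.0208 F [-0.  -1.4 -2.5] j6 1.29
tilt world (zx,zy) mrad [10.9 -3.5] in tool-yaw frame [-3.7 10.9]
```

View pics/s36.png

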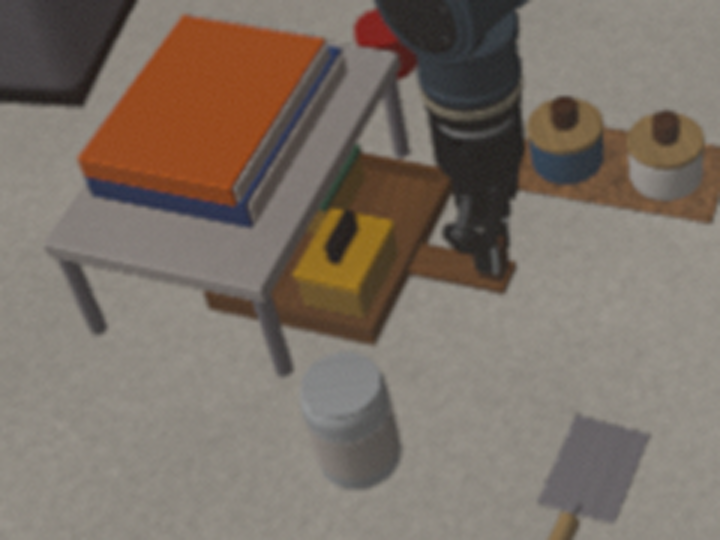

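View pics/d36.png

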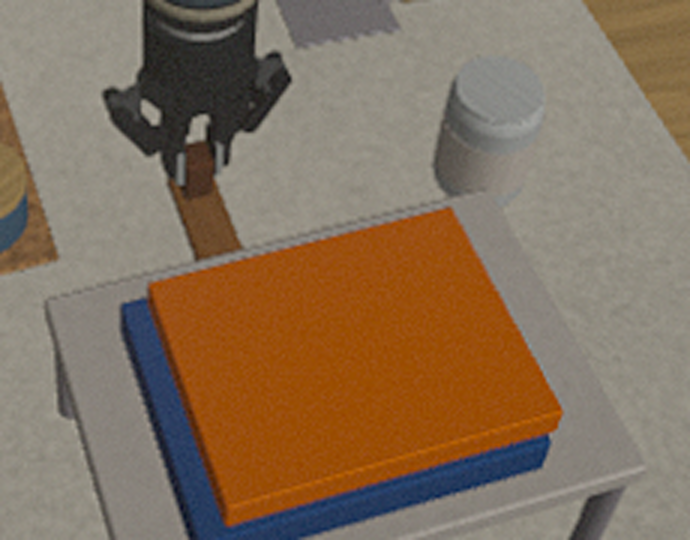

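```bash
python3 -c "
from h import *
S=cam('scene')
a=at(S,100+379/3,150+341/3,.022)[:2];b=at(S,100+452/3,150+179/3,.022)[:2];print(a,b,np.degrees(np.arctan2(*(a-b)[::-1])),(a+b)/2)
m=np.array([.584,-.291]);n=np.array([.999,.033]);print('x of tray rel legs',((a+b)/2-m)@n)
"
```

```text
[ 0.68375694 -0.21071003] [ 0.48697381 -0.22380846] 3.808149427180336 [ 0.58536537 -0.21725924]
x of tray rel legs 0.003797454377576406
```

```bash
python3 -m creep '[-1.5,0,0,0,1,-1.5,0.05,0,0,1,-1.5,0.05,0,0,1,-1,0,0,0,1]';python3 -c "
from h import *
cam('wrist');cam('wrist')
go([.576,-.222,.045],1.9)
D=cam('side');crop(D,270,250,500,430,3,'d37')
S=cam('scene');crop(S,100,150,340,330,3,'s37')"
```

```text
time_s: 41.6
tcp_pos: [0.5736, -0.2049, 0.2015]
orientation: [0.698, 0.716, 0.004, 0.004]
force: [1.4, 2.6, -0.8]
opening: 0.021
t 41.7 gp [ 0.5751 -0.2057  0.0465] jaw 1.38 shift_cm [-1.63  0.05  0.15] spin -0.5219996073167295 open 0.0211 F [ 0.3 -2.7 -2.6] j6 1.2
tilt world (zx,zy) mrad [10.5 -2. ] in tool-yaw frame [-2.2 10.5]
```

View pics/s37.png

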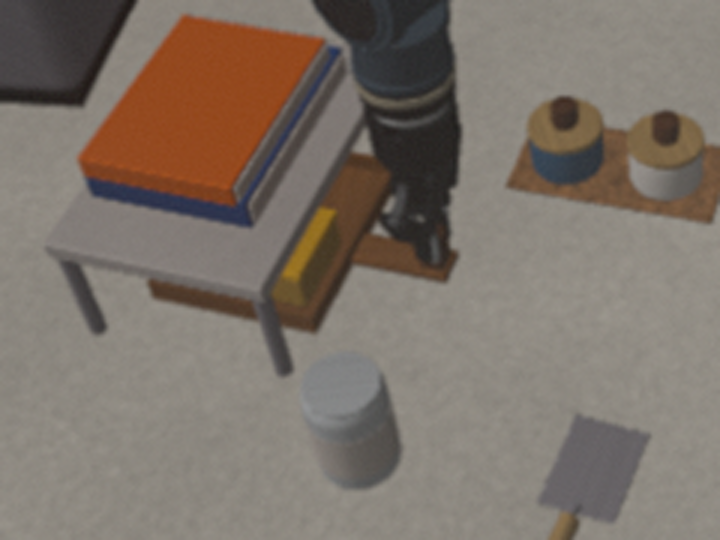

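View pics/d37.png

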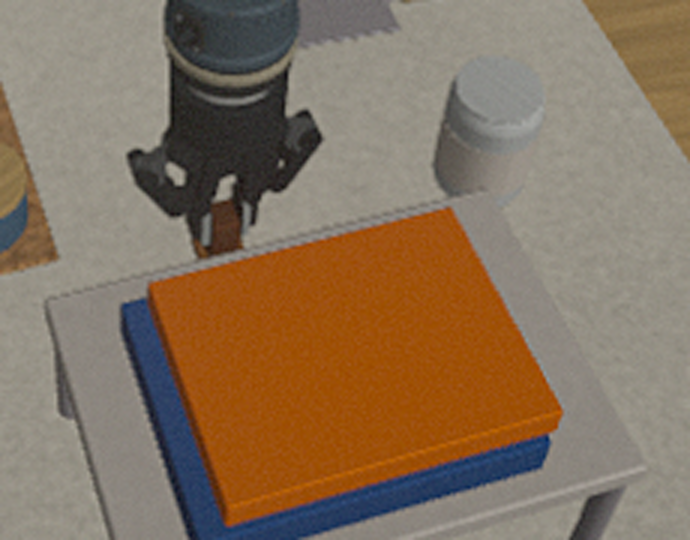

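```bash
python3 -m creep '[-1,0,0,0,1,-0.8,0,0,0,1]';python3 -c "
from h import *
cam('wrist');cam('wrist')
go([.576,-.225,.045],1.9)
S=cam('scene');crop(S,100,150,340,330,3,'s38')"
```

```text
time_s: 42.05
tcp_pos: [0.5738, -0.2219, 0.2016]
orientation: [0.698, 0.716, 0.004, 0.004]
force: [-0.0, 2.8, -0.6]
opening: 0.0203
t 42.15 gp [ 0.5754 -0.2228  0.0466] jaw 1.46 shift_cm [-0.22  0.05  0.16] spin -0.4414262556234547 open 0.0211 F [ 0.2 -1.6 -2.3] j6 1.17
tilt world (zx,zy) mrad [10.2 -1.4] in tool-yaw frame [-1.6 10.2]
```

View pics/s38.png

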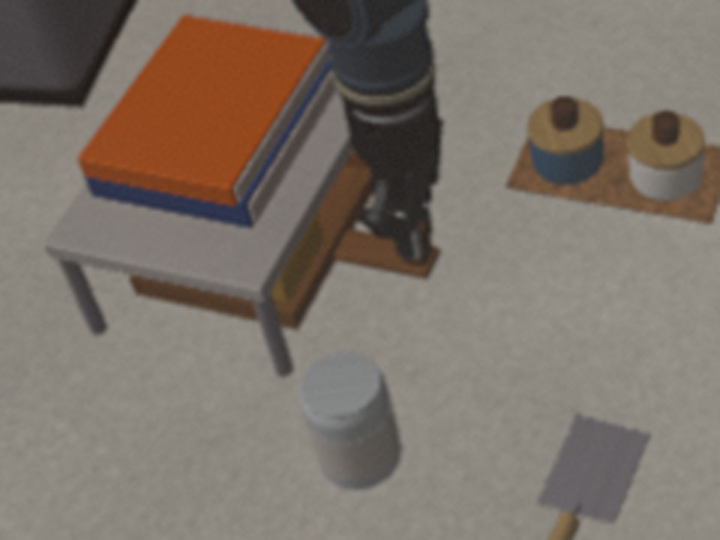

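```bash
python3 -c "
from h import *
S=cam('scene')
print('bottom br',at(S,100+298/3,150+326/3,0),'rim br',at(S,100+302/3,150+310/3,.022),'bottom fr',at(S,100+137/3,150+294/3,0),'rim fr',at(S,100+134/3,150+278/3,.022))
crop(S,130,220,220,285,8,'s38c')
"
```

```text
bottom br [ 0.6734876  -0.29621439  0.        ] rim br [ 0.67139637 -0.28886812  0.022     ] bottom fr [ 0.68166506 -0.45256668  0.        ] rim fr [ 0.68084895 -0.44946285  0.022     ]
```

View pics/s38c.png

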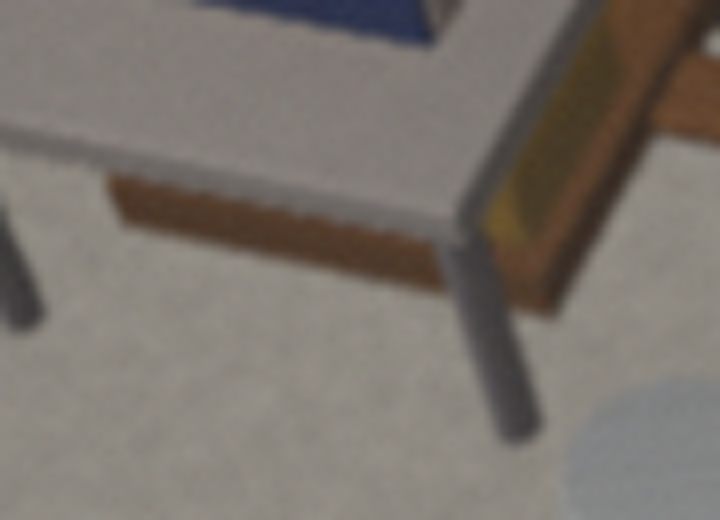

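```bash
python3 -c "
from h import *
S=cam('scene')
f=lambda x,y:at(S,130+x/8,220+y/8,0)[:2]
br,fr,l0,l1=f(552,318),f(125,222),f(22,324),f(518,435)
print(br,fr,np.linalg.norm(br-fr),l0,l1,np.linalg.norm(l0-l1),'mid diff y',((br+fr)-(l0+l1))/2)
t=br-fr;l=l1-l0;print(np.degrees(np.arctan2(*t[::-1])),np.degrees(np.arctan2(*l[::-1])))
"
```

```text
[ 0.67707352 -0.29544649] [ 0.6809118  -0.45312693] 0.1577271439319402 [ 0.73012601 -0.46390163] [ 0.72408813 -0.28474246] 0.17926088562635656 mid diff y [-4.81144082e-02  3.53372774e-05]
91.3944281383738 91.93020806973419
```

```bash
python3 -m creep '[0,0,0,0,0.6,0,0,0,0,0.3,0,0,0,0,0.2,0,0,0,0,0.2]';python3 -c "
from h import *
cam('wrist')
go([.576,-.225,.045],1.9)"; python3 -m creep '[0.3,0,-2,0,0.2,0.5,0,-4,0,0.2,1,0,-5,0,0.2,2,0,-5,0,0.2,5,0,-2,0,0.2,5,0,0,0,0.2,0,0,0,0,0.2]'; python3 -c "
from h import *
go([.576,-.225,.045],1.9)
cam('wrist','w40');S=cam('scene','s40');crop(S,130,200,290,300,5,'s40c');cam('side','d40')"
```

```text
time_s: 42.8
tcp_pos: [0.5742, -0.2216, 0.2021]
orientation: [0.698, 0.716, 0.004, 0.005]
force: [0.6, -0.5, 0.2]
opening: 0.0342
t 42.85 gp [ 0.5761 -0.2218  0.0472] jaw 1.52 shift_cm [-0.32 -0.02  0.22] spin -0.3826776406950785 open 0.0341 F [-0.1  0.2  0.4] j6 1.18
tilt world (zx,zy) mrad [11.9 -1.1] in tool-yaw frame [-1.4 11.8]
time_s: 43.72
tcp_pos: [0.5684, -0.08, 0.3884]
orientation: [0.698, 0.716, 0.005, 0.005]
force: [-0.3, 0.0, 0.8]
opening: 0.0345
t 43.73 gp [ 0.5705 -0.0798  0.2334] jaw 1.42 shift_cm [-14.54  -0.07  18.83] spin -0.479755839668087 open 0.0345 F [-0.3  0.   0.8] j6 1.41
tilt world (zx,zy) mrad [13.8  0.9] in tool-yaw frame [ 0.5 13.8]
```

View pics/w40.png

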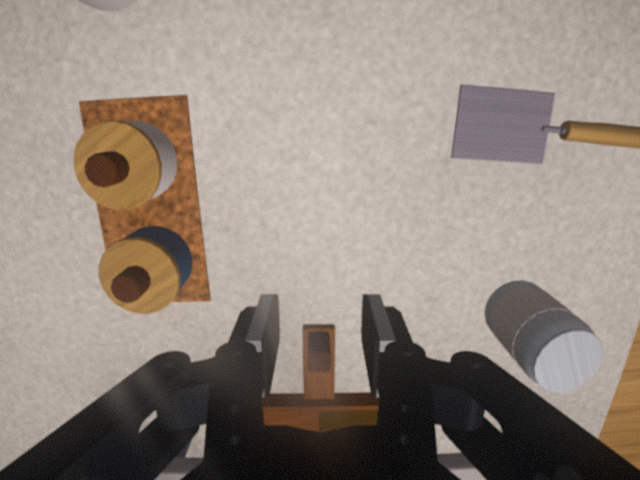

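View pics/s40.png

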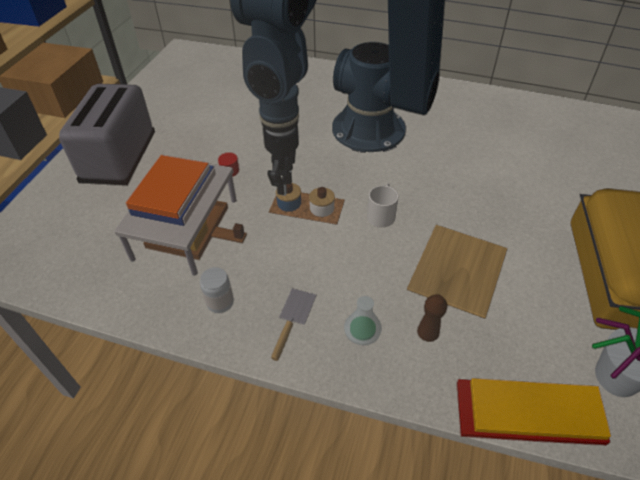

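View pics/s40c.png

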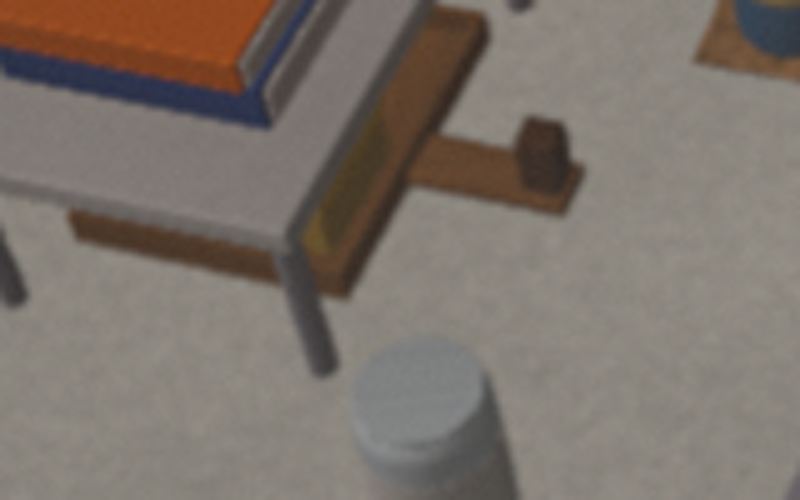

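View pics/d40.png

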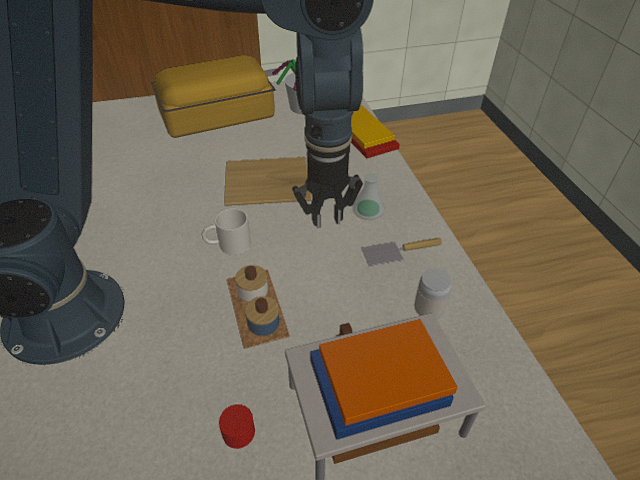

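```bash
python3 -c "
from h import *
W=cam('wrist');D=cam('side')
b=at(W,319,351,.048);print('block',b)
for z in (0,.022): print(z,at(D,334,461,z),at(D,439,431,z))
for u,v in [(110,168),(130,283)]: print('knob',at(W,u,v,.078))
r=np.array([.586,-.382]);th=np.radians(1.9);t=b[:2]-.155*np.array([-np.sin(th),np.cos(th)]);d=t-r
print('tray in riser',d@[np.cos(th),np.sin(th)],d@[-np.sin(th),np.cos(th)])
"
```

```text
block [ 0.57484808 -0.21472547  0.048     ]
0 [ 0.48194419 -0.45509531  0.        ] [ 0.68375378 -0.45240767  0.        ]
0.022 [ 0.47894494 -0.46323844  0.022     ] [ 0.67580443 -0.46061672  0.022     ]
knob [ 0.41683777 -0.04299407  0.078     ]
knob [ 0.42053317 -0.13495832  0.078     ]
tray in riser -0.005599769400320436 0.012552310945173548
```

```bash
python3 -c "
from plant import r
print(r.hand_in())"
```

```text
the job is handed in; nothing more can be done
None
```

The job is handed in, at about 44 s of the 210 s allowed. Both jars are on the cork mat, the green and yellow tins (the only two there) are in the tray, and the tray is under the shelf with only its handle sticking out. The hand-in reports no verdict.

**Tray:** in the shelf's frame its centre is about -6 to -11 mm in x. In y the cameras disagreed: about +2 mm (scene), +5 to +8 mm (side) and +12 to +15 mm (wrist). All are inside the -40 to +23 mm band. It is square to the shelf to within about 1°.

**Contact with the shelf:** I saw no contact, and the wrist force stayed at a few N through the slide.

**Jars and tins:** both jars were upright with their centres over the mat. Both tins stood flat just before the slide. Afterwards the shelf hid the green one, and the yellow was only partly visible, still in place.

**Bystanders:** none appeared moved in the last pictures, though I did not measure their positions again.

**Problems on the way:**
- The first pinch on the green tin was too high, so I regripped it lower.
- The tool's tilt built up to about 3° from the row moves. I worked it back out before gripping the tray handle.

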